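Unlock the transit rack and bring out two spice jars

ROBOT

A 6-joint arm with a two-finger parallel gripper is mounted at the origin on a cart in front of the work surface, level with it; the furniture and walls round the work are solid. World frame = base frame: x ahead of the robot, y to its left, z up, the work surface at z = 0. Lengths are in m, angles in rad, forces in N, time in s.
With the tool pointing down it reaches from about 0.3 to 0.875 m from the base axis. Payload 4.2 kg.
Tool frame: the origin (TCP) lies where the fingers leave the gripper's body, on its centre line; the fingertips stand 73 mm ahead of it and the grasp point (between the pads) lies 54 mm ahead of it (tip_extent is the z of the fingertips in the tool frame, in m); z points along the fingers, y is the line along which they close (so a half turn about z gives the same grasp; the last joint's range is limited). The gripper opens to 85 mm and grips with 20 to 120 N. Pads are 22 mm wide; open, the fingers measure 114 mm over their backs; the gripper's body (76 mm by 85 mm) begins 54 mm behind the grasp point. The pads swing forward as they close: fully open they stand 13 mm farther back than shut.
Start: joints at [-1.278, 0.32, 1.565, -0, 1.257, -0.02], TCP at [0.177, -0.547, 0.304] pointing down, gripper open.
Joint ranges: [-3.11, 3.11], [-0.84, 2.01], [0.21, 2.61], [-1.34, 4.49], [0.05, 2.63], [-2.56, 2.56]. Speed limits (rad/s): [2.57, 2.57, 3.14, 3.14, 3.14, 3.14].

INTERFACE

Orientations are given as a rotation vector (axis times angle).
In Python, from bench import get_obs, read_camera, camera_info, close_job, tip_extent gives the robot as it stands.
- The arm moves only by the tool move_arm, never from a script. Its argument "increments" is a list of rows, each an object with "jaw": the finger opening in m, from 0 to 0.0854; "xyz": the shift along the tool's x, y, z in m, a list of three; "delta_rot": the turn, a rotation vector about the tool's x, y, z in degrees, a list of three. In form: [{"jaw": jaw, "xyz": [x, y, z], "delta_rot": [ax, ay, az]}, ...]. A call has 1 to 8 rows; each row shifts and turns the commanded pose from where the row before left it, along the tool's axes as they then stand; what a row does not reach is not made up. A row lasts 1/10 s, in which the tool goes at most 50 mm and 8.59 degrees, less where a joint would pass 70% of its speed; a pose out of reach is approached as far as the arm can. A call is refused whole if a number of a shift passes 0.05 or a number of a turn 8.59, either way. A call with a gripper value outside its range is refused whole. The fingers move at their own pace and stop on an object; "squeeze" is the grip in N (left out, the last holds). Time passes only in rows, so rows that do not move let the fingers close. It gives the time, the measured TCP pose, the force, the opening and the grip force at its end, in the units of the state.
- get_obs(): the state, without advancing time (a new reading comes with each control period).
- read_camera(name): name is "scene" or "top"; returns the picture (480x640x3 uint8, red, green, blue); there is no depth.
- camera_info(name): a dict with "fov_y" (degrees; the focal length in pixels is half the picture's height over the tangent of half this angle, whatever the lens; pixels are square), "cx", "cy" (the principal point, pixels), "dist" ([k1, k2, p1, p2, k3] as OpenCV has them; the pictures are not rectified), "pose" (4x4, takes a point from camera to world coordinates). Camera axes: x right, y up, looking along -z (the intrinsics and any distortion apply to the point x, -y, -z); pixel columns grow to the right and rows downward; lengths in m; the calibration is good to about 2 mm. A picture is of the moment at which its call begins. camera_info takes no time and is no camera call.
- close_job(): hands the job in; it is judged then, once.
The state is a dict: "time_s": time; "q": joint angles; "qd": joint speeds; "joint_efforts": joint torques, N m; "tool_pos": TCP position; "orientation": TCP orientation; "ft_force": force on the tool from outside, world axes, zero at the start; "torque": the same for the moment, N m; "gripper_width": finger opening in m; "gripper_force": force on a finger pad.
Only numpy, scipy, OpenCV 4.12 (cv2) and the standard library are available. Lean on these libraries where they do the work, as an engineer would, in place of code of your own. Each camera call takes 0.05 s, during which the arm holds its last target. There are 200 camera calls.

TASK

The stall is opening: lift the retaining bar with the red grip out of the two open brackets of the travel rack and lay it on the worktop, clear of the rack and the tray. Take the two spice jars out of the rack and set both down upright on the floor of the black tray, without dropping them or tipping them over, leaving the tomato tin in its pocket. Then put the bar back so that it lies fully down and centred in both brackets, locking the tin in again, and disturb nothing else.

Things in the scene. Friction and masses are not known exactly. Their poses are not given: they have to be found in the camera images.
- rack: Fixed travel rack, wooden base 94 x 236 mm (its x, y); origin at the centre of its underside, y along its length. Three open-topped pockets, 62 x 62 mm inside, at x = 0, y = -66, 0, +66 mm; floor at z = 6 mm, walls 4 to 5 mm thick up to z = 36 mm. Two aluminium uprights, 8 x 66 mm, at y = +-112 mm carry the brackets. Each pocket holds a spice jar or the tin; which is where varies
- bar_seat (a point): Where the seated bar's origin belongs: midway between the rack's two brackets, on the level of their slot bottoms, 109 mm above the rack's origin; axes as the rack's. Each bracket, 112 mm to either side along y, is an upward-open slot 31 mm wide along x, straight for 12 mm above this level, then flared lips to about 22 mm above it
- bar: Loose retaining bar, 0.2 kg: flat steel bar 24 x 252 x 10 mm (its x, y, z) with black rubber ends and a raised red grip; origin at the centre of its underside. It starts level in the brackets with 3.5 mm play to each side, origin at the bar seat, axes along the rack's, 5 mm above the jars, which cannot be lifted out past it. Half a turn about z makes no difference to it
- bar_grip (a point): Centre of the bar's red plastic grip, 42 mm above the bar's origin: 16 mm wide (bar's x), 100 mm long (y), 16 mm high, on two round posts 10 mm thick at y = +-38 mm; free space of 24 mm between it and the bar
- white_cap_jar: Loose spice jar with a white lid and a white and green label: round, 47 mm across (lid 46 mm), 98 mm tall, lid from 77 to 98 mm; 0.08 to 0.2 kg; origin at the centre of its underside, z up. It may stand anywhere within its pocket (up to 6 mm off-centre)
- dark_cap_jar: Loose spice jar with a dark brown lid and a white and brown label: round, 44 mm across (lid 43 mm), 96 mm tall, lid from 75 to 96 mm; 0.08 to 0.2 kg; origin at the centre of its underside, z up. It may stand anywhere within its pocket (up to 6 mm off-centre)
- tomato_tin: Loose blue tin with red tomatoes on its label, 57 mm across, 72 mm tall; origin at the centre of its underside. It stands in one pocket of the rack and stays there
- tray: Loose black open tray, 136 x 190 x 20 mm outside (its x, y, z), walls and floor 5 mm thick, 0.6 kg; origin at the centre of its underside, inner floor at z = 5 mm. A strip of worktop between rack and robot (world x 0.40 to 0.45, y -0.05 to 0.20 m) is always free; a tall coffee grinder fills world x beyond 0.57, y -0.13 to 0.08 m, between rack and tray
- milk_pitcher: Bystander: steel milk pitcher, 68 x 96 x 86 mm, behind the tray; origin at its underside
- bean_jar: Bystander: glass jar with a red lid, 68 mm across, 105 mm tall, to the left of the rack; origin at its underside
- squeeze_red: Bystander: red squeeze bottle, 54 mm across, 207 mm tall, behind the rack; origin at its underside
- knock_box: Bystander: black open box, 124 x 110 x 90 mm, at the back on the right; origin at its underside
Things that resemble listed ones, but are neither listed nor needed, are in the scene too. Leave any turquoise look-alike of the white_cap_jar alone.

How it is judged:
By the outcome, as a careful person would: the job done as asked, in the order asked, and still so for the second after the job is handed in, with the robot touching nothing.
It also fails if it takes over 72 s, if anything falls off the work surface, if the arm or the gripper's body presses on something with over 40 N, if the wrist force passes 120 N, or if a joint passes its speed limit or range.

## Working session

There is one attempt and no reset: what is moved stays moved. The work goes in short steps, Python scripts to look and compute and a tool call to move; the robot and the scene stay as the last step left them, time stands still between calls to the robot, and variables do not carry over. Pictures are saved under pics/ and viewed, at most 10 in all, crops included, and the job is handed in when it is done.

Besides the shell and the picture viewer there is one more tool, called in YAML: its name, and indented under it one key for each argument. move_arm: Moves the arm, as the interface text tells. Its arguments: {"type":"object","properties":{"increments":{"type":"array"},"squeeze":{"type":"number"}},"required":["increments"]}

```bash
mkdir -p pics; cat > h.py <<'E'
import numpy as np,cv2
from bench import *
from scipy.spatial.transform import Rotation as R
def K(n):
    c=camera_info(n);f=240/np.tan(np.radians(c["fov_y"])/2)
    return np.array([[f,0,c["cx"]],[0,f,c["cy"]],[0,0,1.]]),np.array(c["dist"],float),np.array(c["pose"])
def ray(n,p):
    k,d,T=K(n);u=cv2.undistortPoints(np.array(p,float).reshape(-1,1,2),k,d).reshape(-1,2)
    v=np.c_[u[:,0],-u[:,1],-np.ones(len(u))]@T[:3,:3].T
    return T[:3,3],v
def onz(n,p,z):
    o,v=ray(n,p);return o+v*((z-o[2])/v[:,2])[:,None]
def proj(n,P):
    k,d,T=K(n);c=(np.array(P,float).reshape(-1,3)-T[:3,3])@T[:3,:3]
    return cv2.projectPoints(c*[1,-1,-1],np.zeros(3),np.zeros(3),k,d)[0].reshape(-1,2)
def snap(n,name):
    im=read_camera(n);cv2.imwrite(f"pics/{name}.png",im[:,:,::-1]);return im
E
python3 - <<'E'
from h import *
np.set_printoptions(precision=4,suppress=True)
for n in("scene","top"):snap(n,n+"0");print(n,camera_info(n))
print(get_obs())
E
```

```text
scene {'fov_y': 45.8202543859425, 'cx': 332.7483139377645, 'cy': 240.9923946019937, 'dist': array([0.0623, 0.    , 0.    , 0.    , 0.    ]), 'pose': array([[-0.5077,  0.3921, -0.7671, -0.4678],
       [-0.8613, -0.2507,  0.4419,  0.6454],
       [-0.0191,  0.8851,  0.465 ,  0.759 ],
       [ 0.    ,  0.    ,  0.    ,  1.    ]])}
top {'fov_y': 47.77075991881993, 'cx': 315.31727936056893, 'cy': 241.03201903761462, 'dist': array([-0.0321,  0.    ,  0.    ,  0.    ,  0.    ]), 'pose': array([[ 0.034 ,  0.9766, -0.2125,  0.2496],
       [-0.9994,  0.0323, -0.0114,  0.0547],
       [-0.0043,  0.2128,  0.9771,  1.6448],
       [ 0.    ,  0.    ,  0.    ,  1.    ]])}
{'time_s': 0.1, 'q': array([-1.278 ,  0.3202,  1.5655,  0.    ,  1.2574, -0.02  ]), 'qd': array([ 0.001 ,  0.0003, -0.0027, -0.0001,  0.0008,  0.0009]), 'joint_efforts': array([  0.0018, -41.6407, -23.4704,   0.0001,   0.0049,   0.    ]), 'tool_pos': array([ 0.1769, -0.5468,  0.3032]), 'orientation': array([-3.1017, -0.4891,  0.0003]), 'ft_force': array([ 0.0894, -0.0674,  0.1475]), 'torque': array([-0.0287, -0.0032,  0.0319]), 'gripper_force': 0.0, 'gripper_width': 0.08528945535738269}
```

View pics/scene0.png

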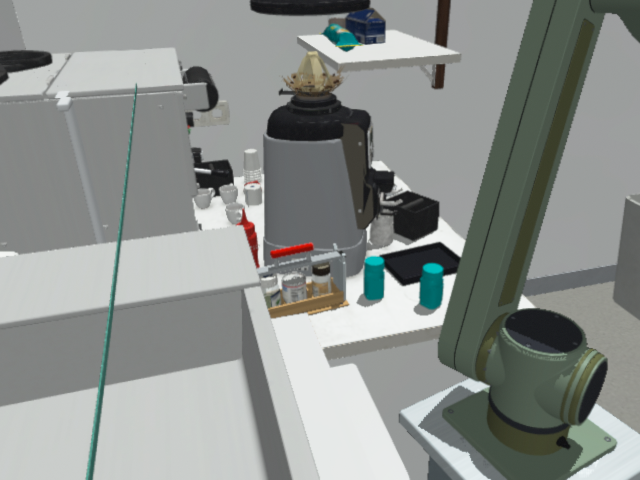

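View pics/top0.png

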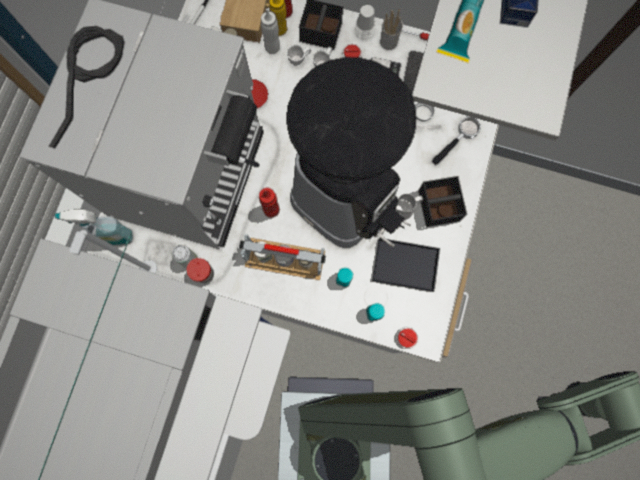

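The scene view shows the rack at about (300,285), its red grip at (292,250), the tray at (423,263) and two turquoise look-alikes at (374,278) and (431,286). In the top view the grip is at (280,250), the rack at (284,258), the tray at (405,266) and the look-alikes at (344,277) and (375,312). Next I measure the grip, rack and tray.

```bash
cat > m1.py <<'E'
from h import *
np.set_printoptions(precision=4,suppress=True)
t=cv2.imread("pics/top0.png");s=cv2.imread("pics/scene0.png")
def red(im,x0,y0,x1,y1):
    h=cv2.cvtColor(im,cv2.COLOR_BGR2HSV);m=((h[...,0]<8)|(h[...,0]>172))&(h[...,1]>170)&(h[...,2]>90)
    r=np.zeros(m.shape,bool);r[y0:y1,x0:x1]=1;y,x=np.nonzero(m&r);return np.c_[x,y]
pt=red(t,240,238,325,265);ps=red(s,265,240,320,260)
for n,p in(("top",pt),("scene",ps)):
    rc=cv2.minAreaRect(p.astype(np.float32));print(n,len(p),p.mean(0),rc)
    b=onz(n,cv2.boxPoints(rc),.155);print(b)
    q=onz(n,p,.155);q=q[:,:2];c=q.mean(0);w,v=np.linalg.eigh(np.cov(q.T));print("c",c,"ang",np.degrees(np.arctan2(v[1,1],v[0,1])),"len",np.ptp((q-c)@v[:,1]))
a,u=ray("top",[pt.mean(0)]);b,v=ray("scene",[ps.mean(0)])
u=u[0];v=v[0];k=np.linalg.lstsq(np.c_[u,-v],b-a,rcond=None)[0];print("tri",a+u*k[0],b+v*k[1])
# tray dark
g=t.max(2)<60
m=np.zeros(g.shape,np.uint8);m[238:296,368:444]=g[238:296,368:444]
m=cv2.morphologyEx(m,cv2.MORPH_OPEN,np.ones((5,5)))
c=max(cv2.findContours(m,0,2)[0],key=cv2.contourArea);rc=cv2.minAreaRect(c);bx=cv2.boxPoints(rc);w=onz("top",bx,.02);print("tray",bx,w,w.mean(0),[np.linalg.norm(w[i]-w[i-1]) for i in range(4)])
for p,z in(((344,274),.098),((375,309),.098)):print("turq",onz("top",[p],z))
A=cv2.resize(t[228:300,230:355],None,fx=6,fy=6,interpolation=2)
B=cv2.resize(s[235:325,250:360],None,fx=5,fy=5,interpolation=2)
cv2.imwrite("pics/ca.png",A);cv2.imwrite("pics/cb.png",B)
E
python3 m1.py
```

```text
top 159 [280.6415 248.7736] ((281.0586853027344, 248.66238403320312), (32.89750671386719, 5.140235424041748), 9.865806579589844)
[[0.5479 0.2142 0.155 ]
 [0.5625 0.2125 0.155 ]
 [0.5493 0.1207 0.155 ]
 [0.5348 0.1225 0.155 ]]
c [0.5483 0.1686] ang 81.34839442939828 len 0.09282147202504043
scene 285 [291.5684 250.1053] ((291.6248779296875, 250.1066436767578), (6.798583984375, 41.97261047363281), 78.36637115478516)
[[0.5621 0.2124 0.155 ]
 [0.5481 0.1161 0.155 ]
 [0.5186 0.1287 0.155 ]
 [0.5329 0.2227 0.155 ]]
c [0.5405 0.1705] ang 82.65781354047711 len 0.09780489959032254
tri [0.5491 0.1689 0.1507] [0.5481 0.1672 0.1504]Traceback (most recent call last):
  File "m1.py", line 18, in <module>
    c=max(cv2.findContours(m,0,2)[0],key=cv2.contourArea);rc=cv2.minAreaRect(c);bx=cv2.boxPoints(rc);w=onz("top",bx,.02);print("tray",bx,w,w.mean(0),[np.linalg.norm(w[i]-w[i-1]) for i in range(4)])
ValueError: max() iterable argument is empty
```

The grip triangulates to (0.548, 0.168, 0.151), and its height matches 109+42 mm exactly. The rack yaw is about -8°. The tray threshold needs fixing.

```bash
sed -i 's/g=t.max(2)<60/print("traypix",t[265,405],t[265,385]);g=t.max(2)<100/' m1.py; python3 m1.py | sed -n '/tray/,$p'
```

```text
traypix [71 67 66] [66 61 63]
tray [[370.6757 280.946 ]
 [377.8649 237.8108]
 [440.2973 248.2162]
 [433.1081 291.3513]] [[ 0.4853 -0.0976  0.02  ]
 [ 0.6195 -0.118   0.02  ]
 [ 0.5932 -0.3095  0.02  ]
 [ 0.4599 -0.286   0.02  ]] [ 0.5395 -0.2028  0.02  ] [np.float64(0.19004345015504917), np.float64(0.1357836524245629), np.float64(0.19329693591572222), np.float64(0.13541702254829077)]
turq [[ 0.4916 -0.0132  0.098 ]]
turq [[ 0.3939 -0.1037  0.098 ]]
```

View pics/ca.png

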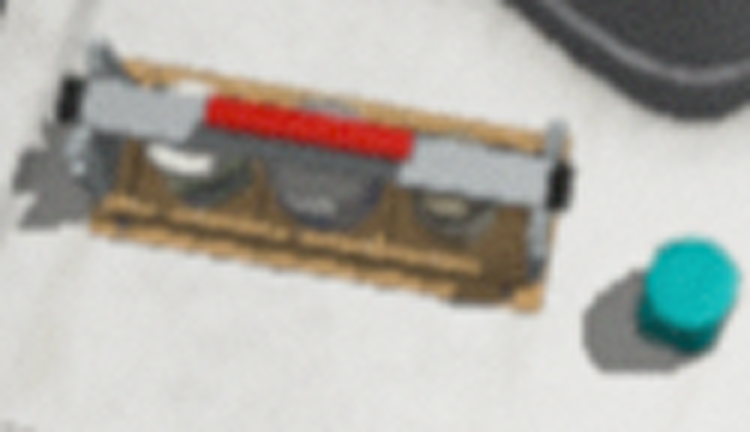

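View pics/cb.png

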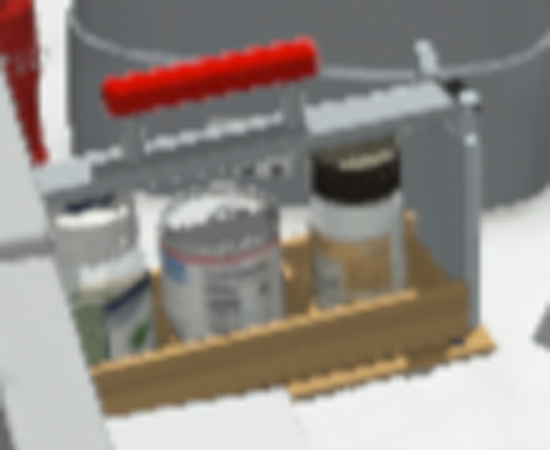

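The white jar is in the left pocket (rack y=+66), the tin is in the middle and the dark jar is on the right (y=-66). The tray is at (0.54, -0.203) with yaw about -8°, and its measured sides of 190 and 136 mm match. Both turquoise jars stay where they are. I now check the yaw from the bar ends and compute the first move.

```bash
cat >> h.py <<'E'
np.set_printoptions(precision=4,suppress=True)
def go(xyz,yaw,tip=0):
    """tool-frame shift/turn from current pose to TCP xyz, tool down, tool y along yaw (deg, mod 180)"""
    o=get_obs();C=R.from_rotvec(o["orientation"]);best=None
    for k in(0,180):
        a=np.radians(yaw+k);y=np.array([np.cos(a),np.sin(a),0]);z=np.array([0,0,-1.]);T=R.from_matrix(np.c_[np.cross(y,z),y,z])
        r=(C.inv()*T).as_rotvec(degrees=True)
        if best is None or np.linalg.norm(r)<np.linalg.norm(best[1]):best=(T,r)
    d=np.array(xyz)-o["tool_pos"]
    print("t",o["time_s"],"turn(deg)",best[1],"shift in present tool axes",C.inv().apply(d),"in final axes",best[0].inv().apply(d))
E
python3 - <<'E'
from h import *
e=onz("top",[(241.7,244.3),(323.7,258.8)],.116);print(e,e.mean(0),np.degrees(np.arctan2(*(e[0]-e[1])[[0,1]])),np.linalg.norm(e[0]-e[1]))
print("edge",onz("top",[(220,297),(345,333),(280,315)],0)); print("squeeze top",onz("top",[(268,193)],.2),"bean",onz("top",[(198,270)],.105),"pitcher",onz("top",[(404,205)],.08))
go((.548,.168,.304),-8)
E
```

```text
[[0.5655 0.2846 0.116 ]
 [0.5309 0.0467 0.116 ]] [0.5482 0.1657 0.116 ] 8.281926614679229 0.24035455783639503
edge [[ 0.4235  0.3579  0.    ]
 [ 0.3284 -0.0246  0.    ]
 [ 0.3754  0.1727  0.    ]]
squeeze top [[0.6963 0.2079 0.2   ]] bean [[0.488  0.4076 0.105 ]] pitcher [[ 0.7093 -0.1891  0.08  ]]
t 0.1 turn(deg) [ -0.0776  -0.054  -64.0786] shift in present tool axes [ 0.5731 -0.5659  0.0001] in final axes [ 0.7595  0.268  -0.0008]
```

move_arm:
  increments:
    - {"jaw": 0.045,"xyz": [0,0,0],"delta_rot": [0,0,-8]}
    - {"jaw": 0.045,"xyz": [0,0,0],"delta_rot": [0,0,-8]}
    - {"jaw": 0.045,"xyz": [0,0,0],"delta_rot": [0,0,-8]}
    - {"jaw": 0.045,"xyz": [0,0,0],"delta_rot": [0,0,-8]}
    - {"jaw": 0.045,"xyz": [0,0,0],"delta_rot": [0,0,-8]}
    - {"jaw": 0.045,"xyz": [0,0,0],"delta_rot": [0,0,-8]}
    - {"jaw": 0.045,"xyz": [0,0,0],"delta_rot": [0,0,-8]}
    - {"jaw": 0.045,"xyz": [0,0,0],"delta_rot": [0,0,-8]}

```text
time_s: 0.9
tool_pos: [0.1769, -0.5469, 0.3034]
orientation: [-2.366, -2.066, -0.001]
ft_force: [-0.2, -1.2, 0.6]
gripper_width: 0.0451
gripper_force: 0.0
```

move_arm:
  increments:
    - {"jaw": 0.045,"xyz": [0.045,0.01,0],"delta_rot": [0,0,0]}
    - {"jaw": 0.045,"xyz": [0.045,0.01,0],"delta_rot": [0,0,0]}
    - {"jaw": 0.045,"xyz": [0.045,0.01,0],"delta_rot": [0,0,0]}
    - {"jaw": 0.045,"xyz": [0.045,0.01,0],"delta_rot": [0,0,0]}
    - {"jaw": 0.045,"xyz": [0.045,0.01,0],"delta_rot": [0,0,0]}
    - {"jaw": 0.045,"xyz": [0.045,0.01,0],"delta_rot": [0,0,0]}
    - {"jaw": 0.045,"xyz": [0.045,0.01,0],"delta_rot": [0,0,0]}
    - {"jaw": 0.045,"xyz": [0.045,0.01,0],"delta_rot": [0,0,0]}

```text
time_s: 1.7
tool_pos: [0.3067, -0.2001, 0.3038]
orientation: [2.373, 2.058, 0.0]
ft_force: [1.9, 0.1, 0.4]
gripper_width: 0.0451
gripper_force: 0.0
```

move_arm:
  increments:
    - {"jaw": 0.045,"xyz": [0.045,0.015,0],"delta_rot": [0,0,0]}
    - {"jaw": 0.045,"xyz": [0.045,0.015,0],"delta_rot": [0,0,0]}
    - {"jaw": 0.045,"xyz": [0.045,0.015,0],"delta_rot": [0,0,0]}
    - {"jaw": 0.045,"xyz": [0.045,0.015,0],"delta_rot": [0,0,0]}
    - {"jaw": 0.045,"xyz": [0.045,0.02,0],"delta_rot": [0,0,0]}
    - {"jaw": 0.045,"xyz": [0.045,0.02,0],"delta_rot": [0,0,0]}
    - {"jaw": 0.045,"xyz": [0.045,0.03,0],"delta_rot": [0,0,0]}
    - {"jaw": 0.045,"xyz": [0.045,0.03,0],"delta_rot": [0,0,0]}

```text
time_s: 2.5
tool_pos: [0.5109, 0.128, 0.3036]
orientation: [2.371, 2.061, -0.001]
ft_force: [1.2, -2.0, 0.8]
gripper_width: 0.0453
gripper_force: 0.0
```

```bash
python3 - <<'E'
from h import *
go((.548,.168,.205),-8.2);print(get_obs()["tool_pos"])
E
```

```text
t 2.5 turn(deg) [-0.0167  0.0304  0.1855] shift in present tool axes [0.0449 0.0312 0.0986] in final axes [0.0449 0.031  0.0986]
[0.5109 0.128  0.3036]
```

move_arm:
  increments:
    - {"jaw": 0.045,"xyz": [0.023,0.0155,0],"delta_rot": [0,0,0.2]}
    - {"jaw": 0.045,"xyz": [0.022,0.0155,0],"delta_rot": [0,0,0]}
    - {"jaw": 0.045,"xyz": [0,0,0.025],"delta_rot": [0,0,0]}
    - {"jaw": 0.045,"xyz": [0,0,0.02],"delta_rot": [0,0,0]}
    - {"jaw": 0.045,"xyz": [0,0,0],"delta_rot": [0,0,0]}

```text
time_s: 3.0
tool_pos: [0.5459, 0.1659, 0.2555]
orientation: [-2.373, -2.054, 0.011]
ft_force: [-0.7, 0.0, 0.5]
gripper_width: 0.0447
gripper_force: 0.0
```

```bash
python3 - <<'E'
from h import *
go((.548,.168,.205),-8.2);print(get_obs()["tool_pos"])
t=snap("top","top1");s=snap("scene","scene1")
A=cv2.resize(t[210:290,230:345],None,fx=4,fy=4,interpolation=2)
B=cv2.resize(s[200:330,240:360],None,fx=2.46,fy=2.46,interpolation=2)[:320]
B=cv2.copyMakeBorder(B,0,320-len(B),0,0,0);cv2.imwrite("pics/c1.png",np.hstack([A,B])[:,:,::-1])
E
```

```text
t 3.0 turn(deg) [-0.3918  0.1809 -0.0559] shift in present tool axes [0.0026 0.0022 0.0505] in final axes [0.0024 0.0018 0.0505]
[0.5459 0.1659 0.2555]
```

View pics/c1.png

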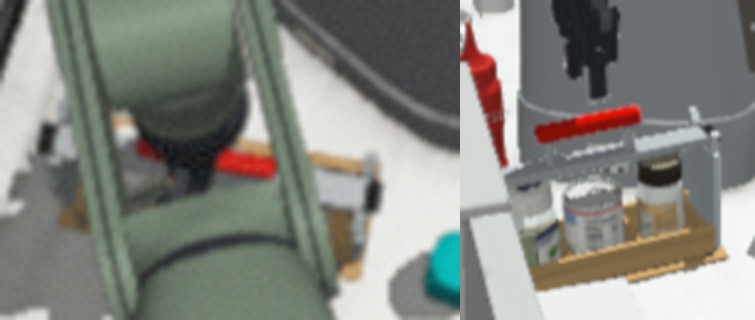

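In the crop the fingers at about (597,95) stand above the grip at (590,123), near its middle. I descend and close.

move_arm:
  increments:
    - {"jaw": 0.045,"xyz": [0.0025,0.002,0.02],"delta_rot": [0,0,0]}
    - {"jaw": 0.045,"xyz": [0,0,0.02],"delta_rot": [0,0,0]}
    - {"jaw": 0.045,"xyz": [0,0,0.01],"delta_rot": [0,0,0]}
    - {"jaw": 0.045,"xyz": [0,0,0],"delta_rot": [0,0,0]}
    - {"jaw": 0.01,"xyz": [0,0,0],"delta_rot": [0,0,0]}
    - {"jaw": 0.01,"xyz": [0,0,0],"delta_rot": [0,0,0]}
    - {"jaw": 0.01,"xyz": [0,0,0],"delta_rot": [0,0,0]}
    - {"jaw": 0.01,"xyz": [0,0,0],"delta_rot": [0,0,0]}
  squeeze: 60

```text
time_s: 3.9
tool_pos: [0.5503, 0.1684, 0.2101]
orientation: [2.375, 2.055, 0.003]
ft_force: [-0.3, -0.5, 4.3]
gripper_width: 0.0152
gripper_force: 60.7
```

```bash
python3 - <<'E'
from h import *
go((.548,.168,.205),-8.2);o=get_obs()
for k in("tool_pos","orientation","ft_force","torque","gripper_width","gripper_force"):print(k,o[k])
E
```

```text
t 3.9 turn(deg) [ 0.132  -0.0474 -0.0751] shift in present tool axes [-0.0007 -0.0022  0.0051] in final axes [-0.0007 -0.0022  0.0051]
tool_pos [0.5503 0.1684 0.2101]
orientation [2.375  2.0546 0.0034]
ft_force [-0.2867 -0.53    4.2576]
torque [-0.0403  0.0015  0.0269]
gripper_width 0.015222121693097283
gripper_force 60.699289329349995
```

move_arm:
  increments:
    - {"jaw": 0.01,"xyz": [0,0,-0.008],"delta_rot": [0,0,0]}
    - {"jaw": 0.01,"xyz": [0,0,-0.012],"delta_rot": [0,0,0]}
    - {"jaw": 0.01,"xyz": [0,0,-0.015],"delta_rot": [0,0,0]}
    - {"jaw": 0.01,"xyz": [0,0,-0.02],"delta_rot": [0,0,0]}
    - {"jaw": 0.01,"xyz": [0,0,-0.01],"delta_rot": [0,0,0]}
    - {"jaw": 0.01,"xyz": [-0.01,-0.01,0],"delta_rot": [0,0,0]}
    - {"jaw": 0.01,"xyz": [-0.02,-0.02,0],"delta_rot": [0,0,0]}
    - {"jaw": 0.01,"xyz": [-0.02,-0.025,0],"delta_rot": [0,0,0]}

```text
time_s: 4.7
tool_pos: [0.4878, 0.1263, 0.2738]
orientation: [2.375, 2.056, -0.0]
ft_force: [-0.2, -0.7, -1.6]
gripper_width: 0.0145
gripper_force: 60.0
```

move_arm:
  increments:
    - {"jaw": 0.01,"xyz": [-0.02,-0.025,0],"delta_rot": [0,0,0]}
    - {"jaw": 0.01,"xyz": [-0.02,-0.02,0],"delta_rot": [0,0,0]}
    - {"jaw": 0.01,"xyz": [0,-0.01,0.01],"delta_rot": [0,0,0]}
    - {"jaw": 0.01,"xyz": [0,0,0.025],"delta_rot": [0,0,0]}
    - {"jaw": 0.01,"xyz": [0,0,0.025],"delta_rot": [0,0,0]}
    - {"jaw": 0.01,"xyz": [0,0,0.025],"delta_rot": [0,0,0]}
    - {"jaw": 0.01,"xyz": [0,0,0.02],"delta_rot": [0,0,0]}
    - {"jaw": 0.01,"xyz": [0,0,0],"delta_rot": [0,0,0]}

```text
time_s: 5.5
tool_pos: [0.4263, 0.0947, 0.167]
orientation: [-2.374, -2.053, 0.008]
ft_force: [-0.8, 0.4, -2.5]
gripper_width: 0.0149
gripper_force: 60.1
```

```bash
python3 - <<'E'
from h import *
go((.43,.09,.102),-8.2);o=get_obs()
for k in("tool_pos","ft_force","torque","gripper_width"):print(k,o[k])
s=snap("scene","scene2");cv2.imwrite("pics/c2.png",cv2.resize(s[180:380,220:480],None,fx=3,fy=3,interpolation=2)[:,:,::-1])
E
```

```text
t 5.5 turn(deg) [-0.3251  0.1182 -0.0805] shift in present tool axes [-0.004   0.0047  0.065 ] in final axes [-0.0041  0.0044  0.065 ]
tool_pos [0.4263 0.0947 0.167 ]
ft_force [-0.8458  0.3606 -2.5352]
torque [ 0.0449  0.0071 -0.024 ]
gripper_width 0.014901136458750646
```

View pics/c2.png

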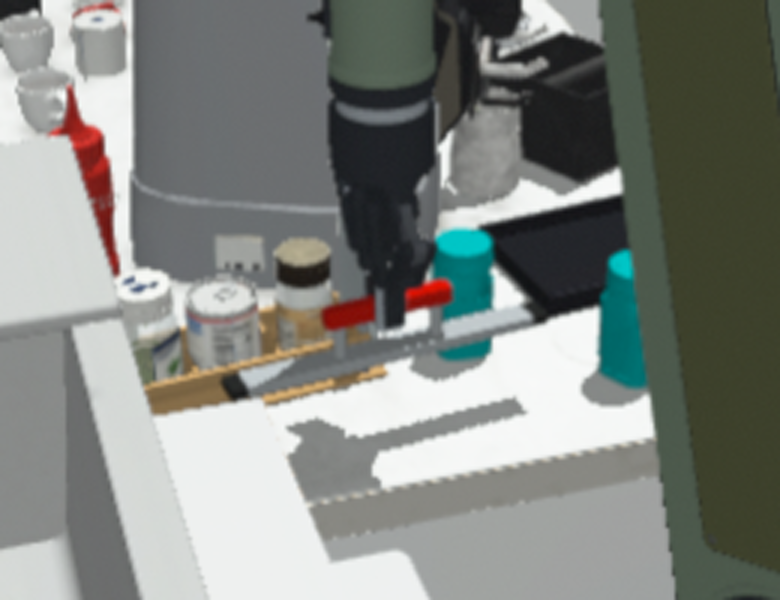

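The crop shows the bar held level over the strip, with its ends at (237,385) and (535,312). It is clear of the turquoise jars at (462,290) and (620,320). I lower it now.

move_arm:
  increments:
    - {"jaw": 0.01,"xyz": [0,0,0.02],"delta_rot": [0,0,0]}
    - {"jaw": 0.01,"xyz": [0,0,0.02],"delta_rot": [0,0,0]}
    - {"jaw": 0.01,"xyz": [0,0,0.012],"delta_rot": [0,0,0]}
    - {"jaw": 0.01,"xyz": [0,0,0.006],"delta_rot": [0,0,0]}
    - {"jaw": 0.01,"xyz": [0,0,0.003],"delta_rot": [0,0,0]}
    - {"jaw": 0.01,"xyz": [0,0,0],"delta_rot": [0,0,0]}

```text
time_s: 6.15
tool_pos: [0.4285, 0.0951, 0.1085]
orientation: [2.375, 2.055, 0.002]
ft_force: [0.0, -0.3, -2.0]
gripper_width: 0.0149
gripper_force: 60.0
```

move_arm:
  increments:
    - {"jaw": 0.01,"xyz": [0,0,0.003],"delta_rot": [0,0,0]}
    - {"jaw": 0.01,"xyz": [0,0,0.002],"delta_rot": [0,0,0]}
    - {"jaw": 0.01,"xyz": [0,0,0.001],"delta_rot": [0,0,0]}
    - {"jaw": 0.01,"xyz": [0,0,0],"delta_rot": [0,0,0]}
    - {"jaw": 0.01,"xyz": [0,0,0],"delta_rot": [0,0,0]}

```text
time_s: 6.65
tool_pos: [0.428, 0.095, 0.1019]
orientation: [2.376, 2.055, 0.0]
ft_force: [0.1, 0.1, -1.5]
gripper_width: 0.0147
gripper_force: 60.1
```

move_arm:
  increments:
    - {"jaw": 0.01,"xyz": [0,0,0.001],"delta_rot": [0,0,0]}
    - {"jaw": 0.01,"xyz": [0,0,0.001],"delta_rot": [0,0,0]}
    - {"jaw": 0.01,"xyz": [0,0,0],"delta_rot": [0,0,0]}
    - {"jaw": 0.01,"xyz": [0,0,0],"delta_rot": [0,0,0]}

```text
time_s: 7.05
tool_pos: [0.428, 0.095, 0.1012]
orientation: [2.376, 2.055, 0.001]
ft_force: [-3.7, -0.9, 13.0]
gripper_width: 0.0148
gripper_force: 61.7
```

Contact comes at z=0.101, as predicted. I release and rise.

move_arm:
  increments:
    - {"jaw": 0.01,"xyz": [0,0,-0.001],"delta_rot": [0,0,0]}
    - {"jaw": 0.04,"xyz": [0,0,0],"delta_rot": [0,0,0]}
    - {"jaw": 0.04,"xyz": [0,0,0],"delta_rot": [0,0,0]}
    - {"jaw": 0.04,"xyz": [0,0,-0.02],"delta_rot": [0,0,0]}
    - {"jaw": 0.04,"xyz": [0,0,-0.04],"delta_rot": [0,0,0]}
    - {"jaw": 0.085,"xyz": [0,0,-0.05],"delta_rot": [0,0,0]}
    - {"jaw": 0.085,"xyz": [0,0,-0.03],"delta_rot": [0,0,0]}
    - {"jaw": 0.085,"xyz": [0,0,0],"delta_rot": [0,0,0]}

```text
time_s: 7.85
tool_pos: [0.4302, 0.0955, 0.2451]
orientation: [2.372, 2.052, 0.014]
ft_force: [0.2, -0.7, -0.7]
gripper_width: 0.0811
gripper_force: 0.0
```

```bash
python3 - <<'E'
from h import *
o=get_obs();print(o["tool_pos"],o["gripper_width"])
t=snap("top","top3");s=snap("scene","scene3")
c=np.array([.5495,.168]);a=np.radians(-8.2);X=np.array([np.cos(a),np.sin(a)]);Y=np.array([-X[1],X[0]])
for nm,y,h in(("white",.066,.104),("dark",-.066,.102)):
    p=c+Y*y;print(nm,p,proj("top",[*p,h]),proj("scene",[*p,h]))
A=cv2.resize(t[235:290,235:335],None,fx=4,fy=4,interpolation=2)
B=cv2.resize(s[250:320,250:350],None,fx=4,fy=4,interpolation=2)
cv2.imwrite("pics/c3.png",np.vstack([A,B])[:,:,::-1])
E
```

```text
[0.4302 0.0955 0.2451] 0.08113544115144528
white [0.5589 0.2333] [[259.7211 247.9417]] [[264.0765 273.9432]]
dark [0.5401 0.1027] [[304.4416 255.9119]] [[319.0512 262.6379]]
```

View pics/c3.png

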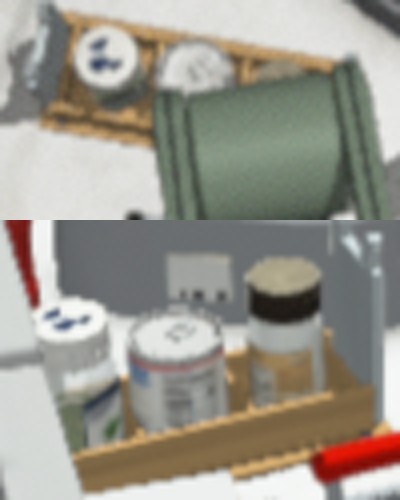

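Crop: the white lid top is at about (108,55) in the top half and (72,101) in the scene half. The dark lid top is at about (285,55) in the scene half. I convert these to positions.

```bash
python3 - <<'E'
from h import *
print(onz("top",[(262,248.6)],.104),onz("scene",[(268,275.2)],.104),"dark",onz("scene",[(321.2,263.6)],.102))
go((.538,.100,.25),-8.2)
E
```

```text
[[0.5572 0.2266 0.104 ]] [[0.5492 0.2282 0.104 ]] dark [[0.5335 0.1007 0.102 ]]
t 7.95 turn(deg) [ 0.0676 -0.019  -0.0774] shift in present tool axes [ 0.0208  0.1082 -0.0087] in final axes [ 0.0206  0.1083 -0.0089]
```

move_arm:
  increments:
    - {"jaw": 0.085,"xyz": [0.005,0.027,0],"delta_rot": [0,0,0]}
    - {"jaw": 0.085,"xyz": [0.005,0.027,0],"delta_rot": [0,0,0]}
    - {"jaw": 0.085,"xyz": [0.006,0.027,0],"delta_rot": [0,0,0]}
    - {"jaw": 0.085,"xyz": [0.006,0.026,0],"delta_rot": [0,0,0]}
    - {"jaw": 0.085,"xyz": [0,0,0.015],"delta_rot": [0,0,0]}
    - {"jaw": 0.085,"xyz": [0,0,0.015],"delta_rot": [0,0,0]}
    - {"jaw": 0.085,"xyz": [0,0,0],"delta_rot": [0,0,0]}
    - {"jaw": 0.085,"xyz": [0,0,0],"delta_rot": [0,0,0]}
  squeeze: 30

```text
time_s: 8.75
tool_pos: [0.5364, 0.1013, 0.2095]
orientation: [-2.375, -2.054, 0.004]
ft_force: [0.9, -0.3, -0.2]
gripper_width: 0.085
gripper_force: 0.0
```

```bash
python3 - <<'E'
from h import *
go((.537,.101,.142),-8.2);print(get_obs()["tool_pos"])
s=snap("scene","scene4");cv2.imwrite("pics/c4.png",cv2.resize(s[220:320,250:370],None,fx=5,fy=5,interpolation=2)[:,:,::-1])
E
```

```text
t 8.75 turn(deg) [-0.1753  0.061  -0.0791] shift in present tool axes [-0.0001  0.0008  0.0675] in final axes [-0.0002  0.0006  0.0675]
[0.5364 0.1013 0.2095]
```

View pics/c4.png

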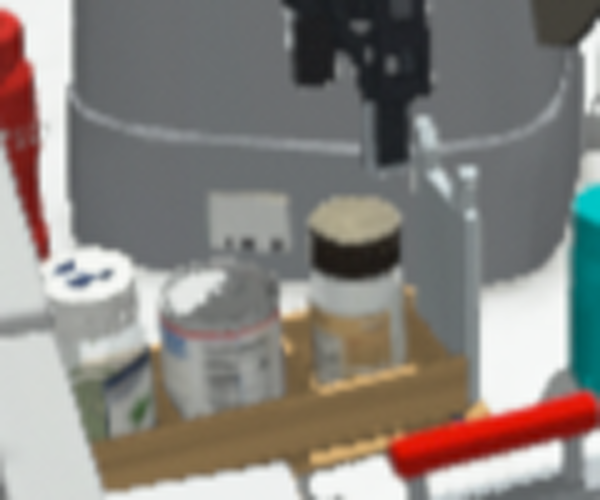

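The fingers at (310,60) and (390,140) straddle the lid at (355,220). I descend and grip.

move_arm:
  increments:
    - {"jaw": 0.085,"xyz": [0,0.001,0.02],"delta_rot": [0,0,0]}
    - {"jaw": 0.085,"xyz": [0,0,0.02],"delta_rot": [0,0,0]}
    - {"jaw": 0.085,"xyz": [0,0,0.02],"delta_rot": [0,0,0]}
    - {"jaw": 0.085,"xyz": [0,0,0.006],"delta_rot": [0,0,0]}
    - {"jaw": 0.06,"xyz": [0,0,0],"delta_rot": [0,0,0]}
    - {"jaw": 0.05,"xyz": [0,0,0],"delta_rot": [0,0,0]}
    - {"jaw": 0.035,"xyz": [0,0,0],"delta_rot": [0,0,0]}
    - {"jaw": 0.035,"xyz": [0,0,0],"delta_rot": [0,0,0]}
  squeeze: 30

```text
time_s: 9.6
tool_pos: [0.5385, 0.1014, 0.1462]
orientation: [2.375, 2.054, 0.003]
ft_force: [-0.8, 0.0, 4.0]
gripper_width: 0.0421
gripper_force: 30.1
```

move_arm:
  increments:
    - {"jaw": 0.035,"xyz": [0,0,0],"delta_rot": [0,0,0]}
    - {"jaw": 0.035,"xyz": [0,0,0],"delta_rot": [0,0,0]}

```text
time_s: 9.8
tool_pos: [0.5385, 0.1014, 0.1462]
orientation: [2.375, 2.054, 0.003]
ft_force: [-0.9, -0.0, 6.9]
gripper_width: 0.0421
gripper_force: 30.2
```

Gripped at 42 mm, which is the dark lid. I lift it and carry it round to the tray.

move_arm:
  increments:
    - {"jaw": 0.035,"xyz": [0,0,-0.01],"delta_rot": [0,0,0]}
    - {"jaw": 0.035,"xyz": [0,0,-0.02],"delta_rot": [0,0,0]}
    - {"jaw": 0.035,"xyz": [0,0,-0.03],"delta_rot": [0,0,0]}
    - {"jaw": 0.035,"xyz": [0,0,-0.03],"delta_rot": [0,0,0]}
    - {"jaw": 0.035,"xyz": [0,0,-0.03],"delta_rot": [0,0,0]}
    - {"jaw": 0.035,"xyz": [0,-0.02,-0.015],"delta_rot": [0,0,0]}
    - {"jaw": 0.035,"xyz": [0,-0.03,0],"delta_rot": [0,0,0]}
    - {"jaw": 0.035,"xyz": [0,-0.03,0],"delta_rot": [0,0,0]}

```text
time_s: 10.6
tool_pos: [0.458, 0.1127, 0.2807]
orientation: [2.376, 2.054, 0.002]
ft_force: [-0.6, 0.4, -1.4]
gripper_width: 0.0416
gripper_force: 30.9
```

move_arm:
  increments:
    - {"jaw": 0.035,"xyz": [-0.02,-0.01,0],"delta_rot": [0,0,0]}
    - {"jaw": 0.035,"xyz": [-0.04,0,0],"delta_rot": [0,0,0]}
    - {"jaw": 0.035,"xyz": [-0.045,0,0],"delta_rot": [0,0,0]}
    - {"jaw": 0.035,"xyz": [-0.045,0,0],"delta_rot": [0,0,0]}
    - {"jaw": 0.035,"xyz": [-0.045,0,0],"delta_rot": [0,0,0]}
    - {"jaw": 0.035,"xyz": [-0.045,0.015,0],"delta_rot": [0,0,0]}
    - {"jaw": 0.035,"xyz": [-0.04,0.025,0],"delta_rot": [0,0,0]}
    - {"jaw": 0.035,"xyz": [-0.03,0.03,0],"delta_rot": [0,0,0]}

```text
time_s: 11.4
tool_pos: [0.4729, -0.2051, 0.2806]
orientation: [2.378, 2.052, -0.0]
ft_force: [0.4, 0.1, -1.3]
gripper_width: 0.0422
gripper_force: 31.0
```

move_arm:
  increments:
    - {"jaw": 0.035,"xyz": [-0.025,0.025,0],"delta_rot": [0,0,0]}
    - {"jaw": 0.035,"xyz": [-0.016,0.02,0],"delta_rot": [0,0,0]}
    - {"jaw": 0.035,"xyz": [0,0,0.02],"delta_rot": [0,0,0]}
    - {"jaw": 0.035,"xyz": [0,0,0.03],"delta_rot": [0,0,0]}
    - {"jaw": 0.035,"xyz": [0,0,0.02],"delta_rot": [0,0,0]}
    - {"jaw": 0.035,"xyz": [0,0,0],"delta_rot": [0,0,0]}
    - {"jaw": 0.035,"xyz": [0,0,0],"delta_rot": [0,0,0]}

```text
time_s: 12.1
tool_pos: [0.5123, -0.2498, 0.2104]
orientation: [2.376, 2.055, 0.0]
ft_force: [0.6, -0.2, -1.0]
gripper_width: 0.0415
gripper_force: 31.0
```

```bash
cat > tray.py <<'E'
from h import *
def tray(t):
    m=np.zeros(t.shape[:2],np.uint8);m[225:300,366:450]=(t.max(2)<100)[225:300,366:450]
    return m
E
python3 - <<'E'
from h import *
go((.513,-.2496,.147),-8.2);o=get_obs();print(o["tool_pos"],o["gripper_width"],o["ft_force"])
s=snap("scene","scene5");snap("top","top5");cv2.imwrite("pics/c5.png",cv2.resize(s[180:310,240:480],None,fx=3.2,fy=3.2,interpolation=2)[:,:,::-1])
E
```

```text
t 12.1 turn(deg) [ 0.0124  0.0097 -0.0792] shift in present tool axes [0.0003 0.0006 0.0634] in final axes [0.0003 0.0006 0.0634]
[ 0.5123 -0.2498  0.2104] 0.04146749000043252 [ 0.5664 -0.1571 -0.9901]
```

View pics/c5.png

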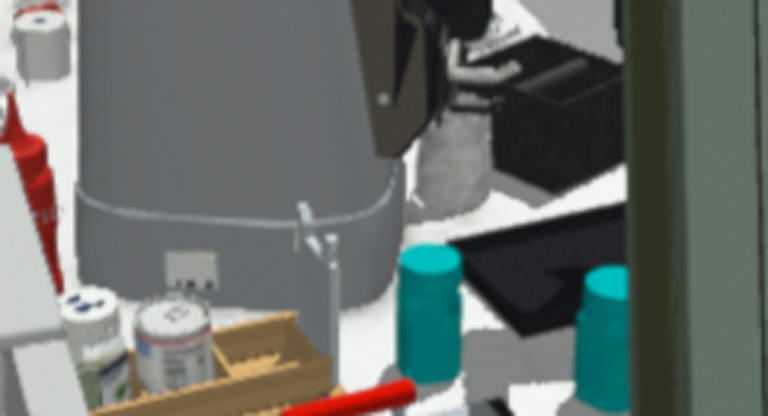

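The arm hides the jar, but the tray is unmoved and the dark pocket is empty. I lower on the force reading.

move_arm:
  increments:
    - {"jaw": 0.035,"xyz": [0,0.001,0.02],"delta_rot": [0,0,0]}
    - {"jaw": 0.035,"xyz": [0,0,0.02],"delta_rot": [0,0,0]}
    - {"jaw": 0.035,"xyz": [0,0,0.012],"delta_rot": [0,0,0]}
    - {"jaw": 0.035,"xyz": [0,0,0.006],"delta_rot": [0,0,0]}
    - {"jaw": 0.035,"xyz": [0,0,0.003],"delta_rot": [0,0,0]}
    - {"jaw": 0.035,"xyz": [0,0,0],"delta_rot": [0,0,0]}
    - {"jaw": 0.035,"xyz": [0,0,0],"delta_rot": [0,0,0]}

```text
time_s: 12.9
tool_pos: [0.5136, -0.2501, 0.1497]
orientation: [2.375, 2.054, 0.001]
ft_force: [0.5, 0.6, -1.7]
gripper_width: 0.0421
gripper_force: 31.1
```

move_arm:
  increments:
    - {"jaw": 0.035,"xyz": [0,0,0.001],"delta_rot": [0,0,0]}
    - {"jaw": 0.035,"xyz": [0,0,0.001],"delta_rot": [0,0,0]}
    - {"jaw": 0.035,"xyz": [0,0,0],"delta_rot": [0,0,0]}

```text
time_s: 13.2
tool_pos: [0.5131, -0.2498, 0.147]
orientation: [2.376, 2.055, -0.0]
ft_force: [0.4, 1.2, -1.3]
gripper_width: 0.0421
gripper_force: 31.1
```

move_arm:
  increments:
    - {"jaw": 0.035,"xyz": [0,0,0.001],"delta_rot": [0,0,0]}
    - {"jaw": 0.035,"xyz": [0,0,0.001],"delta_rot": [0,0,0]}
    - {"jaw": 0.035,"xyz": [0,0,0],"delta_rot": [0,0,0]}

```text
time_s: 13.5
tool_pos: [0.5132, -0.2499, 0.1453]
orientation: [2.376, 2.055, 0.0]
ft_force: [-0.8, -0.3, 2.5]
gripper_width: 0.0418
gripper_force: 31.3
```

Contact. I release and retreat the way I came, then head to the white jar.

move_arm:
  increments:
    - {"jaw": 0.048,"xyz": [0,0,0],"delta_rot": [0,0,0]}
    - {"jaw": 0.06,"xyz": [0,0,0],"delta_rot": [0,0,0]}
    - {"jaw": 0.06,"xyz": [0,0,0],"delta_rot": [0,0,0]}
    - {"jaw": 0.06,"xyz": [0,0,-0.01],"delta_rot": [0,0,0]}
    - {"jaw": 0.06,"xyz": [0,0,-0.025],"delta_rot": [0,0,0]}
    - {"jaw": 0.06,"xyz": [0,0,-0.035],"delta_rot": [0,0,0]}
    - {"jaw": 0.06,"xyz": [0,0,-0.04],"delta_rot": [0,0,0]}
    - {"jaw": 0.06,"xyz": [0,-0.01,-0.025],"delta_rot": [0,0,0]}

```text
time_s: 14.3
tool_pos: [0.5046, -0.2489, 0.2838]
orientation: [2.371, 2.052, 0.004]
ft_force: [1.4, -0.3, 0.4]
gripper_width: 0.0599
gripper_force: 0.0
```

move_arm:
  increments:
    - {"jaw": 0.085,"xyz": [0.02,-0.03,0],"delta_rot": [0,0,0]}
    - {"jaw": 0.085,"xyz": [0.03,-0.03,0],"delta_rot": [0,0,0]}
    - {"jaw": 0.085,"xyz": [0.035,-0.03,0],"delta_rot": [0,0,0]}
    - {"jaw": 0.085,"xyz": [0.045,0,0],"delta_rot": [0,0,0]}
    - {"jaw": 0.085,"xyz": [0.045,0,0],"delta_rot": [0,0,0]}
    - {"jaw": 0.085,"xyz": [0.045,0,0],"delta_rot": [0,0,0]}
    - {"jaw": 0.085,"xyz": [0.045,0,0],"delta_rot": [0,0,0]}
    - {"jaw": 0.085,"xyz": [0.045,0,0],"delta_rot": [0,0,0]}

```text
time_s: 15.1
tool_pos: [0.4588, 0.0731, 0.2809]
orientation: [2.375, 2.055, 0.002]
ft_force: [0.6, 0.2, -0.9]
gripper_width: 0.0852
gripper_force: 0.0
```

move_arm:
  increments:
    - {"jaw": 0.085,"xyz": [0.045,0,0],"delta_rot": [0,0,0]}
    - {"jaw": 0.085,"xyz": [0.045,0,0],"delta_rot": [0,0,0]}
    - {"jaw": 0.085,"xyz": [0.045,0.01,0],"delta_rot": [0,0,0]}
    - {"jaw": 0.085,"xyz": [0.033,0.03,0],"delta_rot": [0,0,0]}
    - {"jaw": 0.085,"xyz": [0,0.032,0],"delta_rot": [0,0,0]}
    - {"jaw": 0.085,"xyz": [0,0,0.03],"delta_rot": [0,0,0]}
    - {"jaw": 0.085,"xyz": [0,0,0.03],"delta_rot": [0,0,0]}
    - {"jaw": 0.085,"xyz": [0,0,0],"delta_rot": [0,0,0]}

```text
time_s: 15.9
tool_pos: [0.5524, 0.2265, 0.2164]
orientation: [-2.374, -2.053, 0.013]
ft_force: [-1.4, 0.5, 0.3]
gripper_width: 0.085
gripper_force: 0.0
```

```bash
python3 - <<'E'
from h import *
s=snap("scene","scene6");t=snap("top","top6")
go((.554,.227,.142),-8.2);o=get_obs();print(o["tool_pos"])
# dark jar expected vs. bright label/lid pixels against tray
print("exp dark lid",proj("top",[.513,-.25,.101]),proj("scene",[.513,-.25,.101]))
d0=cv2.imread("pics/top0.png")[:,:,::-1];D=np.abs(t.astype(int)-d0).max(2)>40
r=D[225:300,366:450];y,x=np.nonzero(r);print("changed in tray region",len(x),x.min()+366,x.max()+366,y.min()+225,y.max()+225)
print(t[250:282:3,380:440:4].max(2))
# white lid in scene
h=cv2.cvtColor(s,cv2.COLOR_RGB2HSV);print("white lid exp px",proj("scene",[.554,.227,.104]))
E
```

```text
t 16.0 turn(deg) [ 0.0103 -0.0015 -0.08  ] shift in present tool axes [-0.0003 -0.0004  0.0786] in final axes [-0.0003 -0.0004  0.0786]
[0.5544 0.2273 0.2206]
exp dark lid [[426.2834 269.1716]] [[444.6109 230.5506]]
changed in tray region 259 405 434 262 283
[[ 72  72  73  75  72  77  72  76  75  75  74  76  74  79  48]
 [ 74  78  73  76  73  78  77  73  75  77  73  78  76  77  49]
 [ 75  68  74  76  75  72  75  77  71  72  75  77  78  76  41]
 [ 69  74  76  77  78  75  80  80  76  77  79  75  78  79  32]
 [ 74  74  75  74  78  75  75  78  80  80  78 119 120  76  31]
 [ 67  72  79  80  78  76  80  75  81  79 105 161 156 116  54]
 [ 78  76  72  72  75  79  75  74  70  67 133 159 156 147  75]
 [ 76  74  74  72  76  71  79  55  31  86 119 157 146 140 101]
 [ 70  76  73  77  78  76  68  33  29  84  69 154 152 115 138]
 [ 76  76  72  76  76  74  43  26  29  73 105  78  80  70 177]
 [ 62  72  72  76  80  77  62  28  34  38  68  79  81  53 187]]
white lid exp px [[267.5759 274.1175]]
```

The dark jar stands upright in the tray: its lid is seen at (426,269), as predicted. Next I take the white jar.

move_arm:
  increments:
    - {"jaw": 0.085,"xyz": [0,0,0.02],"delta_rot": [0,0,0]}
    - {"jaw": 0.085,"xyz": [0,0,0.025],"delta_rot": [0,0,0]}
    - {"jaw": 0.085,"xyz": [0,0,0.02],"delta_rot": [0,0,0]}
    - {"jaw": 0.085,"xyz": [0,0,0.011],"delta_rot": [0,0,0]}
    - {"jaw": 0.065,"xyz": [0,0,0],"delta_rot": [0,0,0]}
    - {"jaw": 0.055,"xyz": [0,0,0],"delta_rot": [0,0,0]}
    - {"jaw": 0.038,"xyz": [0,0,0],"delta_rot": [0,0,0]}
    - {"jaw": 0.038,"xyz": [0,0,0],"delta_rot": [0,0,0]}
  squeeze: 30

```text
time_s: 16.8
tool_pos: [0.5546, 0.2277, 0.1461]
orientation: [2.376, 2.055, 0.004]
ft_force: [-2.4, 0.4, 5.2]
gripper_width: 0.0476
gripper_force: 29.4
```

move_arm:
  increments:
    - {"jaw": 0.038,"xyz": [0,0,0],"delta_rot": [0,0,0]}
    - {"jaw": 0.038,"xyz": [0,0,0],"delta_rot": [0,0,0]}

```text
time_s: 17.0
tool_pos: [0.5545, 0.2276, 0.1461]
orientation: [2.376, 2.055, 0.004]
ft_force: [-3.4, 1.0, 6.8]
gripper_width: 0.0475
gripper_force: 29.4
```

move_arm:
  increments:
    - {"jaw": 0.038,"xyz": [0,0,-0.01],"delta_rot": [0,0,0]}
    - {"jaw": 0.038,"xyz": [0,0,-0.02],"delta_rot": [0,0,0]}
    - {"jaw": 0.038,"xyz": [0,0,-0.03],"delta_rot": [0,0,0]}
    - {"jaw": 0.038,"xyz": [0,0,-0.03],"delta_rot": [0,0,0]}
    - {"jaw": 0.038,"xyz": [0,0,-0.03],"delta_rot": [0,0,0]}
    - {"jaw": 0.038,"xyz": [0,-0.02,-0.015],"delta_rot": [0,0,0]}
    - {"jaw": 0.038,"xyz": [0,-0.03,0],"delta_rot": [0,0,0]}
    - {"jaw": 0.038,"xyz": [0,-0.03,0],"delta_rot": [0,0,0]}

```text
time_s: 17.8
tool_pos: [0.4746, 0.2387, 0.2804]
orientation: [2.376, 2.054, 0.004]
ft_force: [-1.3, 0.3, -1.6]
gripper_width: 0.0477
gripper_force: 29.4
```

move_arm:
  increments:
    - {"jaw": 0.038,"xyz": [-0.02,-0.02,0],"delta_rot": [0,0,0]}
    - {"jaw": 0.038,"xyz": [-0.04,0,0],"delta_rot": [0,0,0]}
    - {"jaw": 0.038,"xyz": [-0.045,0,0],"delta_rot": [0,0,0]}
    - {"jaw": 0.038,"xyz": [-0.045,0,0],"delta_rot": [0,0,0]}
    - {"jaw": 0.038,"xyz": [-0.045,0,0],"delta_rot": [0,0,0]}
    - {"jaw": 0.038,"xyz": [-0.045,0,0],"delta_rot": [0,0,0]}
    - {"jaw": 0.038,"xyz": [-0.045,0,0],"delta_rot": [0,0,0]}
    - {"jaw": 0.038,"xyz": [-0.04,0.015,0],"delta_rot": [0,0,0]}

```text
time_s: 18.6
tool_pos: [0.4215, -0.0838, 0.28]
orientation: [2.376, 2.054, 0.0]
ft_force: [1.2, 0.0, -1.6]
gripper_width: 0.0474
gripper_force: 29.3
```

move_arm:
  increments:
    - {"jaw": 0.038,"xyz": [-0.035,0.03,0],"delta_rot": [0,0,0]}
    - {"jaw": 0.038,"xyz": [-0.025,0.03,0],"delta_rot": [0,0,0]}
    - {"jaw": 0.038,"xyz": [-0.018,0.03,0],"delta_rot": [0,0,0]}
    - {"jaw": 0.038,"xyz": [0,0.02,0],"delta_rot": [0,0,0]}
    - {"jaw": 0.038,"xyz": [0,0,0.03],"delta_rot": [0,0,0]}
    - {"jaw": 0.038,"xyz": [0,0,0.04],"delta_rot": [0,0,0]}
    - {"jaw": 0.038,"xyz": [0,0,0.02],"delta_rot": [0,0,0]}
    - {"jaw": 0.038,"xyz": [0,0,0],"delta_rot": [0,0,0]}

```text
time_s: 19.4
tool_pos: [0.5194, -0.1748, 0.1866]
orientation: [-2.372, -2.052, 0.005]
ft_force: [0.0, -0.3, -1.9]
gripper_width: 0.0474
gripper_force: 29.7
```

```bash
python3 - <<'E'
from h import *
read_camera("top");go((.523,-.175,.148),-8.2);o=get_obs();print(o["tool_pos"],o["gripper_width"],o["ft_force"])
E
```

```text
t 19.45 turn(deg) [-0.1001 -0.0083 -0.0808] shift in present tool axes [0.0005 0.0023 0.0406] in final axes [0.0005 0.0023 0.0406]
[ 0.5207 -0.1752  0.1886] 0.04740271289457913 [ 0.2724  0.1943 -1.9984]
```

move_arm:
  increments:
    - {"jaw": 0.038,"xyz": [0,0,0.02],"delta_rot": [0,0,0]}
    - {"jaw": 0.038,"xyz": [0,0,0.012],"delta_rot": [0,0,0]}
    - {"jaw": 0.038,"xyz": [0,0,0.006],"delta_rot": [0,0,0]}
    - {"jaw": 0.038,"xyz": [0,0,0.003],"delta_rot": [0,0,0]}
    - {"jaw": 0.038,"xyz": [0,0,0],"delta_rot": [0,0,0]}
    - {"jaw": 0.038,"xyz": [0,0,0],"delta_rot": [0,0,0]}

```text
time_s: 20.05
tool_pos: [0.5214, -0.1753, 0.1486]
orientation: [2.375, 2.055, 0.001]
ft_force: [-1.2, 0.2, -1.9]
gripper_width: 0.0471
gripper_force: 29.7
```

move_arm:
  increments:
    - {"jaw": 0.038,"xyz": [0,0,0.001],"delta_rot": [0,0,0]}
    - {"jaw": 0.038,"xyz": [0,0,0],"delta_rot": [0,0,0]}
    - {"jaw": 0.038,"xyz": [0,0,0],"delta_rot": [0,0,0]}

```text
time_s: 20.35
tool_pos: [0.5211, -0.1752, 0.1471]
orientation: [2.376, 2.055, 0.0]
ft_force: [0.5, 0.3, -2.9]
gripper_width: 0.0474
gripper_force: 29.7
```

move_arm:
  increments:
    - {"jaw": 0.038,"xyz": [0,0,0.001],"delta_rot": [0,0,0]}
    - {"jaw": 0.038,"xyz": [0,0,0.001],"delta_rot": [0,0,0]}
    - {"jaw": 0.038,"xyz": [0,0,0],"delta_rot": [0,0,0]}

```text
time_s: 20.65
tool_pos: [0.5211, -0.1751, 0.1453]
orientation: [2.376, 2.055, 0.001]
ft_force: [-0.9, 0.9, 1.9]
gripper_width: 0.0473
gripper_force: 30.6
```

move_arm:
  increments:
    - {"jaw": 0.053,"xyz": [0,0,0],"delta_rot": [0,0,0]}
    - {"jaw": 0.065,"xyz": [0,0,0],"delta_rot": [0,0,0]}
    - {"jaw": 0.065,"xyz": [0,0,0],"delta_rot": [0,0,0]}
    - {"jaw": 0.065,"xyz": [0,0,-0.01],"delta_rot": [0,0,0]}
    - {"jaw": 0.065,"xyz": [0,0,-0.025],"delta_rot": [0,0,0]}
    - {"jaw": 0.065,"xyz": [0,0,-0.04],"delta_rot": [0,0,0]}
    - {"jaw": 0.065,"xyz": [0,0,-0.04],"delta_rot": [0,0,0]}
    - {"jaw": 0.065,"xyz": [0,-0.02,-0.02],"delta_rot": [0,0,0]}

```text
time_s: 21.45
tool_pos: [0.5037, -0.1731, 0.2843]
orientation: [2.37, 2.051, 0.007]
ft_force: [-0.5, 0.1, 0.9]
gripper_width: 0.0652
gripper_force: 0.0
```

move_arm:
  increments:
    - {"jaw": 0.04,"xyz": [0.02,-0.035,0],"delta_rot": [0,0,0]}
    - {"jaw": 0.04,"xyz": [0.035,-0.03,0],"delta_rot": [0,0,0]}
    - {"jaw": 0.04,"xyz": [0.04,-0.025,0],"delta_rot": [0,0,0]}
    - {"jaw": 0.04,"xyz": [0.045,-0.021,0],"delta_rot": [0,0,0]}
    - {"jaw": 0.04,"xyz": [0.045,0,0],"delta_rot": [0,0,0]}
    - {"jaw": 0.04,"xyz": [0.04,0,0],"delta_rot": [0,0,0]}
    - {"jaw": 0.04,"xyz": [0.029,0,0.03],"delta_rot": [0,0,0]}
    - {"jaw": 0.04,"xyz": [0,0,0.03],"delta_rot": [0,0,0]}

```text
time_s: 22.25
tool_pos: [0.4291, 0.0981, 0.2208]
orientation: [2.37, 2.059, 0.008]
ft_force: [-0.1, -0.7, -1.5]
gripper_width: 0.0399
gripper_force: 0.0
```

```bash
python3 - <<'E'
from h import *
t=snap("top","top7");s=snap("scene","scene7")
go((.428,.095,.1022),-8.2);o=get_obs();print(o["tool_pos"])
print("exp white lid",proj("top",[.521,-.175,.103]),"dark",proj("top",[.513,-.25,.101]))
d0=cv2.imread("pics/top0.png")[:,:,::-1];D=(t.max(2)>100)&(d0.max(2)<100);D=D.astype(np.uint8);D[:225]=0;D[300:]=0;D[:,:366]=0;D[:,450:]=0
for c in cv2.findContours(D,0,2)[0]:
    if cv2.contourArea(c)>20:print("bright on tray",cv2.boundingRect(c))
E
```

```text
t 22.35 turn(deg) [-0.3893  0.1503  0.0407] shift in present tool axes [0.0002 0.003  0.1153] in final axes [-0.0001  0.0022  0.1154]
[0.4258 0.0954 0.2176]
exp white lid [[400.4028 265.4797]] dark [[426.2834 269.1716]]
bright on tray (420, 262, 14, 15)
bright on tray (391, 256, 18, 18)
```

Both jars stand in the tray: compact lids at about (400,265) and (427,269), both as predicted. I go down to the bar.

move_arm:
  increments:
    - {"jaw": 0.04,"xyz": [0,0.002,0.04],"delta_rot": [0,0,0]}
    - {"jaw": 0.04,"xyz": [0,0,0.03],"delta_rot": [0,0,0]}
    - {"jaw": 0.04,"xyz": [0,0,0.02],"delta_rot": [0,0,0]}
    - {"jaw": 0.04,"xyz": [0,0,0.015],"delta_rot": [0,0,0]}
    - {"jaw": 0.04,"xyz": [0,0,0.005],"delta_rot": [0,0,0]}
    - {"jaw": 0.04,"xyz": [0,0,0],"delta_rot": [0,0,0]}
    - {"jaw": 0.04,"xyz": [0,0,0],"delta_rot": [0,0,0]}

```text
time_s: 23.05
tool_pos: [0.4308, 0.0946, 0.1111]
orientation: [2.375, 2.054, 0.003]
ft_force: [0.3, -0.3, 0.5]
gripper_width: 0.0401
gripper_force: 0.0
```

```bash
python3 - <<'E'
from h import *
read_camera("top");go((.428,.095,.1022),-8.2);print(get_obs()["tool_pos"])
E
```

```text
t 23.1 turn(deg) [ 0.1388 -0.0406 -0.098 ] shift in present tool axes [-0.0001 -0.0028  0.0089] in final axes [-0.0001 -0.0028  0.0089]
[0.4307 0.0947 0.1111]
```

move_arm:
  increments:
    - {"jaw": 0.04,"xyz": [0,-0.002,0.005],"delta_rot": [0,0,0]}
    - {"jaw": 0.04,"xyz": [0,0,0.002],"delta_rot": [0,0,0]}
    - {"jaw": 0.04,"xyz": [0,0,0],"delta_rot": [0,0,0]}
    - {"jaw": 0.04,"xyz": [0,0,0],"delta_rot": [0,0,0]}
    - {"jaw": 0.04,"xyz": [0,0,0],"delta_rot": [0,0,0]}

```text
time_s: 23.6
tool_pos: [0.428, 0.0951, 0.1029]
orientation: [2.376, 2.055, 0.0]
ft_force: [-0.9, 0.2, -0.5]
gripper_width: 0.0403
gripper_force: 0.0
```

```bash
python3 - <<'E'
from h import *
read_camera("top");go((.428,.095,.1012),-8.2);print(get_obs()["tool_pos"])
E
```

```text
t 23.65 turn(deg) [ 0.0091  0.0026 -0.075 ] shift in present tool axes [-0.      0.      0.0017] in final axes [-0.      0.      0.0017]
[0.428  0.095  0.1029]
```

move_arm:
  increments:
    - {"jaw": 0.04,"xyz": [0,0,0.001],"delta_rot": [0,0,0]}
    - {"jaw": 0.025,"xyz": [0,0,0],"delta_rot": [0,0,0]}
    - {"jaw": 0.01,"xyz": [0,0,0],"delta_rot": [0,0,0]}
    - {"jaw": 0.01,"xyz": [0,0,0],"delta_rot": [0,0,0]}
    - {"jaw": 0.01,"xyz": [0,0,0],"delta_rot": [0,0,0]}
    - {"jaw": 0.01,"xyz": [0,0,0],"delta_rot": [0,0,0]}
  squeeze: 60

```text
time_s: 24.25
tool_pos: [0.4278, 0.095, 0.1018]
orientation: [-2.376, -2.055, 0.0]
ft_force: [-0.7, 0.4, -0.1]
gripper_width: 0.0147
gripper_force: 59.7
```

```bash
python3 - <<'E'
from h import *
go((.428,.095,.1012),-8.2);o=get_obs();print(o["tool_pos"],o["orientation"],o["ft_force"],o["gripper_width"])
E
```

```text
t 24.25 turn(deg) [-0.0097  0.0108 -0.0772] shift in present tool axes [0.     0.0002 0.0006] in final axes [0.     0.0002 0.0006]
[0.4278 0.095  0.1018] [-2.376  -2.0553  0.0004] [-0.6872  0.4031 -0.0994] 0.014698026487859792
```

move_arm:
  increments:
    - {"jaw": 0.01,"xyz": [0,0,-0.01],"delta_rot": [0,0,0]}
    - {"jaw": 0.01,"xyz": [0,0,-0.02],"delta_rot": [0,0,0]}
    - {"jaw": 0.01,"xyz": [0,0,-0.03],"delta_rot": [0,0,0]}
    - {"jaw": 0.01,"xyz": [0,0,-0.035],"delta_rot": [0,0,0]}
    - {"jaw": 0.01,"xyz": [0,0,-0.035],"delta_rot": [0,0,0]}
    - {"jaw": 0.01,"xyz": [0,0,-0.03],"delta_rot": [0,0,0]}
    - {"jaw": 0.01,"xyz": [0,0,-0.013],"delta_rot": [0,0,0]}
    - {"jaw": 0.01,"xyz": [0,0,0],"delta_rot": [0,0,0]}

```text
time_s: 25.05
tool_pos: [0.4286, 0.0952, 0.2773]
orientation: [2.374, 2.054, 0.007]
ft_force: [0.3, -0.4, -2.8]
gripper_width: 0.0148
gripper_force: 59.6
```

move_arm:
  increments:
    - {"jaw": 0.01,"xyz": [0.01,0.012,0],"delta_rot": [0,0,0]}
    - {"jaw": 0.01,"xyz": [0.018,0.022,0],"delta_rot": [0,0,0]}
    - {"jaw": 0.01,"xyz": [0.02,0.025,0],"delta_rot": [0,0,0]}
    - {"jaw": 0.01,"xyz": [0.02,0.025,0],"delta_rot": [0,0,0]}
    - {"jaw": 0.01,"xyz": [0.015,0.018,0],"delta_rot": [0,0,0]}
    - {"jaw": 0.01,"xyz": [0.007,0.009,0],"delta_rot": [0,0,0]}
    - {"jaw": 0.01,"xyz": [0,0,0],"delta_rot": [0,0,0]}
    - {"jaw": 0.01,"xyz": [0,0,0],"delta_rot": [0,0,0]}

```text
time_s: 25.85
tool_pos: [0.5499, 0.1678, 0.2738]
orientation: [-2.375, -2.055, 0.005]
ft_force: [0.2, -0.4, -1.8]
gripper_width: 0.0151
gripper_force: 59.4
```

```bash
python3 - <<'E'
from h import *
read_camera("top");go((.550,.1684,.2107),-8.2);o=get_obs();print(o["tool_pos"],o["orientation"],o["ft_force"],o["gripper_width"])
E
```

```text
t 25.9 turn(deg) [-0.1189  0.0701 -0.0866] shift in present tool axes [0.0009 0.0003 0.0635] in final axes [0.0008 0.0002 0.0635]
[0.5497 0.1676 0.2742] [-2.3756 -2.0546  0.0036] [-0.9315  0.4525 -1.2479] 0.014875489335822757
```

move_arm:
  increments:
    - {"jaw": 0.01,"xyz": [0.0005,0,0.015],"delta_rot": [0,0,0]}
    - {"jaw": 0.01,"xyz": [0,0,0.012],"delta_rot": [0,0,0]}
    - {"jaw": 0.01,"xyz": [0,0,0.008],"delta_rot": [0,0,0]}
    - {"jaw": 0.01,"xyz": [0,0,0.003],"delta_rot": [0,0,0]}
    - {"jaw": 0.01,"xyz": [0,0,0],"delta_rot": [0,0,0]}
    - {"jaw": 0.01,"xyz": [0,0,0],"delta_rot": [0,0,0]}
    - {"jaw": 0.01,"xyz": [0,0,0],"delta_rot": [0,0,0]}

```text
time_s: 26.6
tool_pos: [0.5511, 0.1687, 0.2375]
orientation: [2.376, 2.055, 0.002]
ft_force: [0.6, -0.1, -2.4]
gripper_width: 0.0149
gripper_force: 59.5
```

```bash
python3 - <<'E'
from h import *
t=snap("top","top8");s=snap("scene","scene8")
go((.550,.1684,.2107),-8.2);o=get_obs();print(o["tool_pos"],o["orientation"],o["ft_force"],o["gripper_width"])
E
```

```text
t 26.7 turn(deg) [ 0.0514 -0.0166 -0.0751] shift in present tool axes [-0.0004 -0.0009  0.0267] in final axes [-0.0004 -0.0009  0.0267]
[0.551  0.1687 0.2374] [2.3756 2.0551 0.0013] [-0.101  -0.4248 -2.6694] 0.014556156714483926
```

move_arm:
  increments:
    - {"jaw": 0.01,"xyz": [0,-0.001,0.004],"delta_rot": [0,0,0]}
    - {"jaw": 0.01,"xyz": [0,0,0.005],"delta_rot": [0,0,0]}
    - {"jaw": 0.01,"xyz": [0,0,0.004],"delta_rot": [0,0,0]}
    - {"jaw": 0.01,"xyz": [0,0,0.003],"delta_rot": [0,0,0]}
    - {"jaw": 0.01,"xyz": [0,0,0.002],"delta_rot": [0,0,0]}
    - {"jaw": 0.01,"xyz": [0,0,0],"delta_rot": [0,0,0]}
    - {"jaw": 0.01,"xyz": [0,0,0],"delta_rot": [0,0,0]}

```text
time_s: 27.4
tool_pos: [0.5499, 0.1687, 0.2189]
orientation: [2.376, 2.055, 0.0]
ft_force: [-0.2, 0.8, -1.8]
gripper_width: 0.0147
gripper_force: 59.5
```

move_arm:
  increments:
    - {"jaw": 0.01,"xyz": [0,0,0.003],"delta_rot": [0,0,0]}
    - {"jaw": 0.01,"xyz": [0,0,0.002],"delta_rot": [0,0,0]}
    - {"jaw": 0.01,"xyz": [0,0,0.001],"delta_rot": [0,0,0]}
    - {"jaw": 0.01,"xyz": [0,0,0.001],"delta_rot": [0,0,0]}
    - {"jaw": 0.01,"xyz": [0,0,0],"delta_rot": [0,0,0]}
    - {"jaw": 0.01,"xyz": [0,0,0],"delta_rot": [0,0,0]}

```text
time_s: 28.0
tool_pos: [0.5498, 0.1687, 0.2119]
orientation: [2.376, 2.055, 0.0]
ft_force: [-0.2, -0.5, -2.4]
gripper_width: 0.0148
gripper_force: 59.5
```

move_arm:
  increments:
    - {"jaw": 0.01,"xyz": [0,0,0.001],"delta_rot": [0,0,0]}
    - {"jaw": 0.01,"xyz": [0,0,0.001],"delta_rot": [0,0,0]}
    - {"jaw": 0.01,"xyz": [0,0,0],"delta_rot": [0,0,0]}
    - {"jaw": 0.01,"xyz": [0,0,0],"delta_rot": [0,0,0]}

```text
time_s: 28.4
tool_pos: [0.5499, 0.1688, 0.2107]
orientation: [2.376, 2.055, 0.001]
ft_force: [-2.7, -0.4, 5.8]
gripper_width: 0.0146
gripper_force: 60.4
```

The bar seats at exactly the predicted level (0.2107). I release and back off.

move_arm:
  increments:
    - {"jaw": 0.022,"xyz": [0,0,0],"delta_rot": [0,0,0]}
    - {"jaw": 0.045,"xyz": [0,0,0],"delta_rot": [0,0,0]}
    - {"jaw": 0.045,"xyz": [0,0,0],"delta_rot": [0,0,0]}
    - {"jaw": 0.045,"xyz": [0,0,-0.02],"delta_rot": [0,0,0]}
    - {"jaw": 0.045,"xyz": [0,0,-0.04],"delta_rot": [0,0,0]}
    - {"jaw": 0.045,"xyz": [0,0,-0.04],"delta_rot": [0,0,0]}
    - {"jaw": 0.045,"xyz": [0,-0.04,0],"delta_rot": [0,0,0]}
    - {"jaw": 0.045,"xyz": [0,-0.05,0],"delta_rot": [0,0,0]}

```text
time_s: 29.2
tool_pos: [0.4616, 0.1819, 0.3108]
orientation: [2.377, 2.052, 0.006]
ft_force: [-0.5, 1.1, 0.5]
gripper_width: 0.0447
gripper_force: 0.0
```

move_arm:
  increments:
    - {"jaw": 0.045,"xyz": [-0.045,-0.02,0],"delta_rot": [0,0,0]}
    - {"jaw": 0.045,"xyz": [-0.045,-0.01,0],"delta_rot": [0,0,0]}
    - {"jaw": 0.045,"xyz": [-0.045,0,0],"delta_rot": [0,0,0]}
    - {"jaw": 0.045,"xyz": [-0.045,0,0],"delta_rot": [0,0,0]}
    - {"jaw": 0.045,"xyz": [-0.045,0,0],"delta_rot": [0,0,0]}
    - {"jaw": 0.045,"xyz": [-0.045,0,0],"delta_rot": [0,0,0]}
    - {"jaw": 0.045,"xyz": [-0.045,0,0],"delta_rot": [0,0,0]}
    - {"jaw": 0.045,"xyz": [0,0,0],"delta_rot": [0,0,0]}

```text
time_s: 30.0
tool_pos: [0.3849, -0.1299, 0.3099]
orientation: [2.382, 2.046, -0.002]
ft_force: [-0.3, 0.5, -0.4]
gripper_width: 0.0451
gripper_force: 0.0
```

```bash
python3 - <<'E'
from h import *
import runpy
t=snap("top","top9");s=snap("scene","scene9");print(get_obs()["tool_pos"])
def red(im):
    h=cv2.cvtColor(im,cv2.COLOR_BGR2HSV);m=((h[...,0]<8)|(h[...,0]>172))&(h[...,1]>170)&(h[...,2]>90);return m
for n,(x0,y0,x1,y1) in(("top",(240,238,325,265)),("scene",(265,240,320,260))):
    for k in"09":
        y,x=np.nonzero(red(cv2.imread(f"pics/{n}{k}.png"))[y0:y1,x0:x1]);print(n,k,len(x),x.mean()+x0,y.mean()+y0)
A=cv2.resize(t[228:300,230:455],None,fx=3.5,fy=3.5,interpolation=2)
B=cv2.resize(s[225:325,250:475],None,fx=3.5,fy=3.5,interpolation=2)[:340]
cv2.imwrite("pics/c9.png",np.vstack([A,B])[:600,:,::-1])
E
```

```text
[ 0.3854 -0.1264  0.3097]
top 0 159 280.64150943396226 248.77358490566039
top 9 162 280.6604938271605 247.92592592592592
scene 0 285 291.5684210526316 250.10526315789474
scene 9 281 291.1708185053381 249.69395017793593
```

View pics/c9.png

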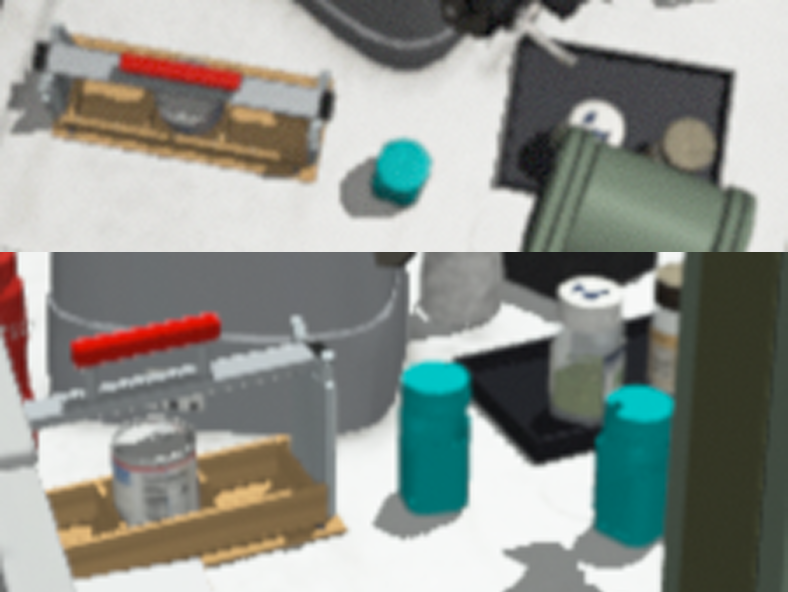

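The bar is down in both brackets and both jars stand upright in the tray. However, the grip lies about 0.85 px (about 2 mm) toward +x compared with the start. That is within the play, but I will centre it by regripping at x≈0.548.

move_arm:
  increments:
    - {"jaw": 0.045,"xyz": [0.045,0,0],"delta_rot": [0,0,0]}
    - {"jaw": 0.045,"xyz": [0.045,0,0],"delta_rot": [0,0,0]}
    - {"jaw": 0.045,"xyz": [0.045,0,0],"delta_rot": [0,0,0]}
    - {"jaw": 0.045,"xyz": [0.045,0,0],"delta_rot": [0,0,0]}
    - {"jaw": 0.045,"xyz": [0.045,0.01,0],"delta_rot": [0,0,0]}
    - {"jaw": 0.045,"xyz": [0.045,0.02,0],"delta_rot": [0,0,0]}
    - {"jaw": 0.045,"xyz": [0.045,0.03,0],"delta_rot": [0,0,0]}
    - {"jaw": 0.045,"xyz": [0,0.03,0],"delta_rot": [0,0,0]}

```text
time_s: 30.9
tool_pos: [0.5176, 0.1768, 0.3096]
orientation: [-2.366, -2.065, -0.003]
ft_force: [0.1, -0.5, -0.6]
gripper_width: 0.045
gripper_force: 0.0
```

move_arm:
  increments:
    - {"jaw": 0.045,"xyz": [0,0.028,0],"delta_rot": [0,0,0]}
    - {"jaw": 0.045,"xyz": [0,0,0.02],"delta_rot": [0,0,0]}
    - {"jaw": 0.045,"xyz": [0,0,0.02],"delta_rot": [0,0,0]}
    - {"jaw": 0.045,"xyz": [0,0,0.01],"delta_rot": [0,0,0]}
    - {"jaw": 0.045,"xyz": [0,0,0],"delta_rot": [0,0,0]}
    - {"jaw": 0.045,"xyz": [0,0,0],"delta_rot": [0,0,0]}
    - {"jaw": 0.045,"xyz": [0,0,0],"delta_rot": [0,0,0]}
    - {"jaw": 0.045,"xyz": [0,0,0],"delta_rot": [0,0,0]}

```text
time_s: 31.7
tool_pos: [0.5453, 0.1662, 0.261]
orientation: [2.375, 2.055, 0.003]
ft_force: [0.2, 0.5, -0.6]
gripper_width: 0.0452
gripper_force: 0.0
```

```bash
python3 - <<'E'
from h import *
go((.5477,.1688,.2107),-8.2);print(get_obs()["tool_pos"])
E
```

```text
t 31.7 turn(deg) [ 0.1071 -0.0419 -0.066 ] shift in present tool axes [0.0029 0.0019 0.0503] in final axes [0.0029 0.002  0.0503]
[0.5453 0.1662 0.261 ]
```

move_arm:
  increments:
    - {"jaw": 0.045,"xyz": [0.003,0.002,0.02],"delta_rot": [0,0,0]}
    - {"jaw": 0.045,"xyz": [0,0,0.018],"delta_rot": [0,0,0]}
    - {"jaw": 0.045,"xyz": [0,0,0.01],"delta_rot": [0,0,0]}
    - {"jaw": 0.045,"xyz": [0,0,0],"delta_rot": [0,0,0]}
    - {"jaw": 0.045,"xyz": [0,0,0],"delta_rot": [0,0,0]}
    - {"jaw": 0.045,"xyz": [0,0,0],"delta_rot": [0,0,0]}
    - {"jaw": 0.045,"xyz": [0,0,0],"delta_rot": [0,0,0]}
  squeeze: 25

```text
time_s: 32.4
tool_pos: [0.5479, 0.1688, 0.2128]
orientation: [2.375, 2.055, 0.003]
ft_force: [-0.5, -0.8, -0.7]
gripper_width: 0.0452
gripper_force: 0.0
```

```bash
python3 - <<'E'
from h import *
go((.5477,.1688,.2107),-8.2);print(get_obs()["tool_pos"])
E
```

```text
t 32.4 turn(deg) [ 0.0997 -0.0399 -0.0819] shift in present tool axes [-0.     -0.0002  0.0021] in final axes [-0.     -0.0002  0.0021]
[0.5479 0.1688 0.2128]
```

move_arm:
  increments:
    - {"jaw": 0.03,"xyz": [0,0,0],"delta_rot": [0,0,0]}
    - {"jaw": 0.02,"xyz": [0,0,0],"delta_rot": [0,0,0]}
    - {"jaw": 0.014,"xyz": [0,0,0],"delta_rot": [0,0,0]}
    - {"jaw": 0.014,"xyz": [0,0,0],"delta_rot": [0,0,0]}
    - {"jaw": 0.014,"xyz": [0,0,0],"delta_rot": [0,0,0]}

```text
time_s: 32.9
tool_pos: [0.5476, 0.1687, 0.2121]
orientation: [2.376, 2.055, 0.001]
ft_force: [0.6, -1.1, 1.3]
gripper_width: 0.0154
gripper_force: 27.6
```

move_arm:
  increments:
    - {"jaw": 0.022,"xyz": [0,0,0],"delta_rot": [0,0,0]}
    - {"jaw": 0.045,"xyz": [0,0,0],"delta_rot": [0,0,0]}
    - {"jaw": 0.045,"xyz": [0,0,0],"delta_rot": [0,0,0]}
    - {"jaw": 0.045,"xyz": [0,0,-0.02],"delta_rot": [0,0,0]}
    - {"jaw": 0.045,"xyz": [0,0,-0.04],"delta_rot": [0,0,0]}
    - {"jaw": 0.045,"xyz": [0,0,-0.04],"delta_rot": [0,0,0]}
    - {"jaw": 0.045,"xyz": [0,-0.04,0],"delta_rot": [0,0,0]}
    - {"jaw": 0.045,"xyz": [0,-0.05,0],"delta_rot": [0,0,0]}

```text
time_s: 33.7
tool_pos: [0.4592, 0.1819, 0.3129]
orientation: [2.377, 2.052, 0.005]
ft_force: [-0.5, 1.0, -0.4]
gripper_width: 0.0448
gripper_force: 0.0
```

move_arm:
  increments:
    - {"jaw": 0.045,"xyz": [-0.045,-0.02,0],"delta_rot": [0,0,0]}
    - {"jaw": 0.045,"xyz": [-0.045,-0.01,0],"delta_rot": [0,0,0]}
    - {"jaw": 0.045,"xyz": [-0.045,0,0],"delta_rot": [0,0,0]}
    - {"jaw": 0.045,"xyz": [-0.045,0,0],"delta_rot": [0,0,0]}
    - {"jaw": 0.045,"xyz": [-0.045,0,0],"delta_rot": [0,0,0]}
    - {"jaw": 0.045,"xyz": [-0.045,0,0],"delta_rot": [0,0,0]}
    - {"jaw": 0.045,"xyz": [-0.045,0,0],"delta_rot": [0,0,0]}
    - {"jaw": 0.045,"xyz": [0,0,0],"delta_rot": [0,0,0]}

```text
time_s: 34.5
tool_pos: [0.3826, -0.1299, 0.312]
orientation: [2.382, 2.046, -0.002]
ft_force: [-0.4, 0.3, 0.4]
gripper_width: 0.0451
gripper_force: 0.0
```

```bash
python3 - <<'E'
from h import *
t=snap("top","topA");s=snap("scene","sceneA")
def red(im):
    h=cv2.cvtColor(im,cv2.COLOR_BGR2HSV);return ((h[...,0]<8)|(h[...,0]>172))&(h[...,1]>170)&(h[...,2]>90)
for n,(x0,y0,x1,y1) in(("top",(240,238,325,265)),("scene",(265,240,320,260))):
    for k in"09A":
        y,x=np.nonzero(red(cv2.imread(f"pics/{n}{k}.png"))[y0:y1,x0:x1]);rc=cv2.minAreaRect(np.c_[x,y].astype(np.float32));print(n,k,len(x),x.mean()+x0,y.mean()+y0,rc[2])
for n in("top","scene"):print(n,"diff 9-A",[int((np.abs(cv2.imread(f"pics/{n}A.png").astype(int)-cv2.imread(f"pics/{n}9.png")).max(2)>60).sum())])
E
```

```text
top 0 159 280.64150943396226 248.77358490566039 9.865806579589844
top 9 162 280.6604938271605 247.92592592592592 10.12467098236084
top A 165 280.7030303030303 248.1030303030303 10.12467098236084
scene 0 285 291.5684210526316 250.10526315789474 78.36637115478516
scene 9 281 291.1708185053381 249.69395017793593 78.69007110595703
scene A 282 291.3758865248227 249.73758865248226 78.36637115478516
top diff 9-A [115]
scene diff 9-A [239]
```

The shift looks small. I check with a subpixel measure (soft redness centroid) and triangulate it.

```bash
python3 - <<'E'
from h import *
P={}
for n,(x0,y0,x1,y1) in(("top",(255,238,310,262)),("scene",(265,240,320,260))):
    for k in"09A":
        im=cv2.imread(f"pics/{n}{k}.png").astype(float)[y0:y1,x0:x1];w=np.clip((im[...,2]-im[...,:2].max(2)-40)/100,0,1)
        m=cv2.moments(w);P[n,k]=np.array([m["m10"]/m["m00"]+x0,m["m01"]/m["m00"]+y0]);print(n,k,m["m00"],P[n,k])
for k in"09A":
    a,u=ray("top",[P["top",k]]);b,v=ray("scene",[P["scene",k]]);u=u[0];v=v[0];q=np.linalg.lstsq(np.c_[u,-v],b-a,rcond=None)[0];print(k,(a+u*q[0]+b+v*q[1])/2,onz("top",[P["top",k]],.151)[0,:2],onz("scene",[P["scene",k]],.151)[0,:2])
# rack itself (fixed) vs bar: patch shift by phase correlation, bar's ends
for n,bx in(("top",[(238,238,256,256),(312,250,330,268)]),):
    for x0,y0,x1,y1 in bx:
        for k in"9A":
            g=[cv2.cvtColor(cv2.imread(f"pics/top{j}.png"),6)[y0:y1,x0:x1].astype(np.float32) for j in("0",k)]
            print("end",k,cv2.phaseCorrelate(g[0],g[1],cv2.createHanningWindow((x1-x0,y1-y0),cv2.CV_32F)))
E
```

```text
top 0 164.40000000000003 [281.0684 248.675 ]
top 9 169.62999999999997 [281.0664 247.8432]
top A 169.48999999999998 [281.0367 247.965 ]
scene 0 271.91999999999996 [291.4647 249.4722]
scene 9 280.85 [290.9516 249.1592]
scene A 281.24 [291.1272 249.1946]
0 [0.549  0.1673 0.1517] [0.5494 0.1677] [0.5499 0.1665]
9 [0.5515 0.1674 0.1514] [0.5518 0.1678] [0.5518 0.1668]
A [0.551  0.1673 0.1515] [0.5514 0.1679] [0.5515 0.1665]
end 9 ((0.042463047776431395, -0.4253215443217897), 1.055570693663609)
end A ((0.03325738471505346, -0.2762244424675515), 0.9270458545213864)
end 9 ((-0.1520776113453639, -0.5733188902620654), 1.0960627831058738)
end A ((-0.04402047554106048, -0.5956787502925742), 1.1100531628838293)
```

The bar is still about 2 mm toward +x, because the jaws float rather than force the centre. I regrip and drag it 2 mm back.

move_arm:
  increments:
    - {"jaw": 0.045,"xyz": [0.045,0,0],"delta_rot": [0,0,0]}
    - {"jaw": 0.045,"xyz": [0.045,0,0],"delta_rot": [0,0,0]}
    - {"jaw": 0.045,"xyz": [0.045,0,0],"delta_rot": [0,0,0]}
    - {"jaw": 0.045,"xyz": [0.045,0,0],"delta_rot": [0,0,0]}
    - {"jaw": 0.045,"xyz": [0.045,0.01,0],"delta_rot": [0,0,0]}
    - {"jaw": 0.045,"xyz": [0.045,0.02,0],"delta_rot": [0,0,0]}
    - {"jaw": 0.045,"xyz": [0.045,0.03,0],"delta_rot": [0,0,0]}
    - {"jaw": 0.045,"xyz": [0,0.03,0],"delta_rot": [0,0,0]}

```text
time_s: 35.4
tool_pos: [0.5153, 0.1767, 0.3116]
orientation: [-2.365, -2.065, -0.003]
ft_force: [-0.0, -1.1, 0.0]
gripper_width: 0.0449
gripper_force: 0.0
```

move_arm:
  increments:
    - {"jaw": 0.045,"xyz": [0,0.031,0],"delta_rot": [0,0,0]}
    - {"jaw": 0.045,"xyz": [0,0,0.02],"delta_rot": [0,0,0]}
    - {"jaw": 0.045,"xyz": [0,0,0.02],"delta_rot": [0,0,0]}
    - {"jaw": 0.045,"xyz": [0,0,0.01],"delta_rot": [0,0,0]}
    - {"jaw": 0.045,"xyz": [0,0,0],"delta_rot": [0,0,0]}
    - {"jaw": 0.045,"xyz": [0,0,0],"delta_rot": [0,0,0]}
    - {"jaw": 0.045,"xyz": [0,0,0],"delta_rot": [0,0,0]}
    - {"jaw": 0.045,"xyz": [0,0,0],"delta_rot": [0,0,0]}

```text
time_s: 36.2
tool_pos: [0.546, 0.1657, 0.263]
orientation: [2.375, 2.055, 0.003]
ft_force: [-0.3, -0.2, -0.1]
gripper_width: 0.0449
gripper_force: 0.0
```

```bash
python3 - <<'E'
from h import *
go((.5495,.1688,.2120),-8.2);print(get_obs()["tool_pos"])
E
```

```text
t 36.2 turn(deg) [ 0.1076 -0.0465 -0.0687] shift in present tool axes [0.0035 0.0029 0.051 ] in final axes [0.0035 0.003  0.051 ]
[0.546  0.1657 0.263 ]
```

move_arm:
  increments:
    - {"jaw": 0.045,"xyz": [0.0035,0.003,0.02],"delta_rot": [0,0,0]}
    - {"jaw": 0.045,"xyz": [0,0,0.02],"delta_rot": [0,0,0]}
    - {"jaw": 0.045,"xyz": [0,0,0.01],"delta_rot": [0,0,0]}
    - {"jaw": 0.045,"xyz": [0,0,0],"delta_rot": [0,0,0]}
    - {"jaw": 0.045,"xyz": [0,0,0],"delta_rot": [0,0,0]}
    - {"jaw": 0.045,"xyz": [0,0,0],"delta_rot": [0,0,0]}
    - {"jaw": 0.025,"xyz": [0,0,0],"delta_rot": [0,0,0]}
    - {"jaw": 0.01,"xyz": [0,0,0],"delta_rot": [0,0,0]}
  squeeze: 50

```text
time_s: 37.0
tool_pos: [0.5494, 0.1686, 0.2126]
orientation: [2.376, 2.055, 0.002]
ft_force: [-0.1, 0.5, 1.2]
gripper_width: 0.0165
gripper_force: 0.4
```

move_arm:
  increments:
    - {"jaw": 0.01,"xyz": [0,0,0],"delta_rot": [0,0,0]}
    - {"jaw": 0.01,"xyz": [0,0,0],"delta_rot": [0,0,0]}
    - {"jaw": 0.01,"xyz": [0,0,0],"delta_rot": [0,0,0]}

```text
time_s: 37.3
tool_pos: [0.5494, 0.1686, 0.2126]
orientation: [2.376, 2.055, 0.001]
ft_force: [-1.5, -1.0, 5.5]
gripper_width: 0.0148
gripper_force: 50.9
```

move_arm:
  increments:
    - {"jaw": 0.01,"xyz": [0,-0.001,0],"delta_rot": [0,0,0]}
    - {"jaw": 0.01,"xyz": [0,-0.001,0],"delta_rot": [0,0,0]}
    - {"jaw": 0.01,"xyz": [0,0,0],"delta_rot": [0,0,0]}
    - {"jaw": 0.01,"xyz": [0,0,0],"delta_rot": [0,0,0]}

```text
time_s: 37.7
tool_pos: [0.5484, 0.1688, 0.2125]
orientation: [2.374, 2.054, 0.004]
ft_force: [4.3, -1.2, 4.9]
gripper_width: 0.0152
gripper_force: 50.9
```

```bash
cat > red.py <<'E'
from h import *
import sys
k=sys.argv[1];P={}
for n,(x0,y0,x1,y1) in(("top",(255,238,310,262)),("scene",(265,240,320,260))):
    snap(n,n+k);im=cv2.imread(f"pics/{n}{k}.png").astype(float)[y0:y1,x0:x1];w=np.clip((im[...,2]-im[...,:2].max(2)-40)/100,0,1)
    m=cv2.moments(w);p=[m["m10"]/m["m00"]+x0,m["m01"]/m["m00"]+y0];print(n,m["m00"],p,onz(n,[p],.151)[0,:2])
E
python3 red.py B; python3 -c "
from h import *
o=get_obs();print(o['tool_pos'],o['ft_force'],o['time_s'])"
```

```text
top 48.440000000000005 [291.9905037159372, 249.8682906688687] [0.547  0.1368]
scene 173.25 [293.07445887445886, 249.1007215007215] [0.5495 0.1626]
[0.5483 0.1689 0.2125] [ 4.5754 -1.073   5.2672] 37.8
```

Friction resists at 4.5 N. I unload the bar by lifting it slightly, let it move across, and set it down again.

move_arm:
  increments:
    - {"jaw": 0.01,"xyz": [0,0,-0.002],"delta_rot": [0,0,0]}
    - {"jaw": 0.01,"xyz": [0,0,-0.001],"delta_rot": [0,0,0]}
    - {"jaw": 0.01,"xyz": [0,0,0],"delta_rot": [0,0,0]}
    - {"jaw": 0.01,"xyz": [0,0,0],"delta_rot": [0,0,0]}
    - {"jaw": 0.01,"xyz": [0,0,0],"delta_rot": [0,0,0]}

```text
time_s: 38.3
tool_pos: [0.5468, 0.1688, 0.2144]
orientation: [-2.375, -2.055, 0.002]
ft_force: [-0.2, -0.3, -2.6]
gripper_width: 0.015
gripper_force: 50.0
```

move_arm:
  increments:
    - {"jaw": 0.01,"xyz": [0,0.0003,0.001],"delta_rot": [0,0,0]}
    - {"jaw": 0.01,"xyz": [0,0,0.001],"delta_rot": [0,0,0]}
    - {"jaw": 0.01,"xyz": [0,0,0],"delta_rot": [0,0,0]}
    - {"jaw": 0.01,"xyz": [0,0,0],"delta_rot": [0,0,0]}

```text
time_s: 38.7
tool_pos: [0.5475, 0.1687, 0.2128]
orientation: [2.376, 2.055, -0.0]
ft_force: [-0.5, 0.1, -2.7]
gripper_width: 0.0146
gripper_force: 50.0
```

move_arm:
  increments:
    - {"jaw": 0.022,"xyz": [0,0,0],"delta_rot": [0,0,0]}
    - {"jaw": 0.045,"xyz": [0,0,0],"delta_rot": [0,0,0]}
    - {"jaw": 0.045,"xyz": [0,0,0],"delta_rot": [0,0,0]}
    - {"jaw": 0.045,"xyz": [0,0,-0.02],"delta_rot": [0,0,0]}
    - {"jaw": 0.045,"xyz": [0,0,-0.04],"delta_rot": [0,0,0]}
    - {"jaw": 0.045,"xyz": [0,0,-0.04],"delta_rot": [0,0,0]}
    - {"jaw": 0.045,"xyz": [0,-0.04,0],"delta_rot": [0,0,0]}
    - {"jaw": 0.045,"xyz": [0,-0.05,0],"delta_rot": [0,0,0]}

```text
time_s: 39.5
tool_pos: [0.4593, 0.182, 0.3142]
orientation: [2.377, 2.052, 0.006]
ft_force: [-1.1, 1.2, -0.2]
gripper_width: 0.045
gripper_force: 0.0
```

move_arm:
  increments:
    - {"jaw": 0.045,"xyz": [-0.045,-0.02,0],"delta_rot": [0,0,0]}
    - {"jaw": 0.045,"xyz": [-0.045,-0.01,0],"delta_rot": [0,0,0]}
    - {"jaw": 0.045,"xyz": [-0.045,0,0],"delta_rot": [0,0,0]}
    - {"jaw": 0.045,"xyz": [-0.045,0,0],"delta_rot": [0,0,0]}
    - {"jaw": 0.045,"xyz": [-0.045,0,0],"delta_rot": [0,0,0]}
    - {"jaw": 0.045,"xyz": [-0.045,0,0],"delta_rot": [0,0,0]}
    - {"jaw": 0.045,"xyz": [-0.045,0,0],"delta_rot": [0,0,0]}
    - {"jaw": 0.045,"xyz": [0,0,0],"delta_rot": [0,0,0]}

```text
time_s: 40.3
tool_pos: [0.3827, -0.1299, 0.3133]
orientation: [2.382, 2.045, -0.001]
ft_force: [0.2, 0.4, 0.4]
gripper_width: 0.045
gripper_force: 0.0
```

```bash
python3 red.py C
```

```text
top 168.13 [280.93790519241065, 248.5519538452388] [0.5497 0.1681]
scene 281.1 [291.1992529348986, 249.54226254002134] [0.5499 0.1671]
```

The bar is now within 0.5 mm of where it started, and both cameras agree. I hand in.

```bash
python3 -c "
from bench import *
print(close_job())"
```

```text
the job is handed in; nothing more can be done
None
```

The job is handed in at about 40 s of the 72 s: both spice jars stand upright on the tray floor, the tin is still in its pocket, and the bar lies down in both brackets within about 0.5 mm of where it started.

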